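# Load the curing stand and hang the film carriers

### The job

Set up the curing stand: lay the square mandrel in the two rests, slide the tailstock up until the mandrel is held firmly between both centres, and swing the lock lever fully over, away from the robot. Then hang every saddle carrier on the bench astride the mandrel between the rests, side by side with its tab up, and leave them hanging still. Do not disturb the other things on the bench.

Things in the scene. Friction and masses are not known exactly. Their poses are not given: they have to be found in the camera images.
- stand: Grey curing stand fixed to the bench, base 90 mm (its x) by 460 mm (its y, from -180 to +280). Origin on the bench under the middle of the work space, z up. Fixed headstock (46 mm wide, 145 mm high) at the -y end, sliding tailstock at the +y end. Each has a steel centre plate with a 15 mm round hole, facing inwards on the centre line, which runs along y, 120 mm above the bench
- head_face (a point): centre of the hole in the headstock's plate, on its working face, 113 mm from centre_line along the stand's -y. The mandrel's point enters this hole by 5 mm when seated
- rest0 (a point): middle of the slot floor of the rest near the headstock, 94 mm from centre_line along -y. Rests are 6 mm thick; the slot is 24 mm wide at the floor, flaring to about 40 mm at its mouth 25 mm higher. The floor carries the mandrel with its axis 10 mm higher, 0.5 mm under the centre line. The other rest, 94 mm along +y, is alike. Between them it is free down to the rails, 30 mm above the bench
- centre_line (a point): point on the stand's centre line midway between the two rests, 120 mm above the bench; axes as the stand's. The mandrel's middle is here once it is held between the centres
- tailstock (a joint): travel of the tailstock towards the headstock (along the stand's -y), m: 0 fully back, 0.068 stop. Its plate's working face is at stand y = 0.173 m minus this value; with the mandrel clamped between the centres it reads 0.060 (0.059 to 0.061). Sliding friction about 5 N; stays where it is left
- tailstock_top (a point): middle of the top of the tailstock's upright block, 145 mm above the bench. The block is 46 mm wide (stand x); its working face is 30 mm towards the headstock, its back 18 mm the other way. It can be gripped from above across its width (upper 50 mm free)
- lock (a joint): tailstock lock lever, rad: 0 leaning to the stand's -x (towards the robot side), unlocked; 1.2 leaning to +x, locked; swings square to the centre line and stays where it is left (light friction)
- lock_tip (a point): centre of the 22 mm ball knob on the lock lever, which stands on the low step behind the tailstock's block, 44 mm behind tailstock_top (stand +y). The lever turns about an axis along the stand's y, 86 mm above the bench; ball centre 52 mm from it, so it moves 59 mm in x, from 29 mm before to 29 mm beyond the tailstock's middle, about 3 N to push
- mandrel: square aluminium bar 20 x 20 mm, 220 mm long, with a conical steel point at each end (8 mm long, 20 mm down to 6 mm across, 236 mm overall), 0.3 kg; lies on the bench. Origin at its centre, length along its y; the two ends are alike
- carrier0: saddle carrier, up to four alike: rigid aluminium inverted U, amber film on its legs, dark steel feet, 0.14 kg. Origin under its middle at the leg ends, z up; the mandrel passes along its y. 36 mm long (y), 62 mm over the feet, inside gap 24 mm at the top, 44 mm at the feet; saddle underside 50 mm, top 57 mm above origin; on it a black grip tab 10 mm thick (x), 30 mm long (y), up to 87 mm
- crook0 (a point): middle of the underside of carrier0's saddle, 50 mm above its origin; rests on the mandrel's top (10 mm above the mandrel's axis) when hung
- carrier1: saddle carrier like carrier0
- crook1 (a point): middle of the underside of carrier1's saddle, 50 mm above its origin; rests on the mandrel's top (10 mm above the mandrel's axis) when hung
- carrier2: saddle carrier like carrier0
- crook2 (a point): middle of the underside of carrier2's saddle, 50 mm above its origin; rests on the mandrel's top (10 mm above the mandrel's axis) when hung
- carrier3: saddle carrier like carrier0
- crook3 (a point): middle of the underside of carrier3's saddle, 50 mm above its origin; rests on the mandrel's top (10 mm above the mandrel's axis) when hung
- tape: bystander: roll of amber tape, 90 mm across, 20 mm high
- coin: bystander: coin, 27 mm across, 4 mm thick
- jar: bystander: closed jar, 60 mm across, 70 mm high
- block: bystander: rubber block, 50 x 24 x 14 mm
- mug: bystander: white mug, 80 mm across, 90 mm high
Mind the look-alikes: they are no part of the job. What is shaped like the carrier2 but yellow is not meant.

How it is judged:
By the outcome, as a careful person would: the job done as asked, in the order asked, and still so for the second after the job is handed in, with the robot touching nothing.
Of carrier0, carrier1, carrier2, carrier3 only 2 to 4 are there at a start; the rules pass over those that are not, and their reading is None.
At some moment in a run one of mandrel, carrier0, carrier1, carrier2, carrier3 may be knocked a few centimetres aside while the robot is not near it.
Once in a run the grip may slacken for a moment while it holds something.
It also fails if it takes over 210 s, if anything falls off the work surface, if the arm or the gripper's body presses on something with over 40 N, if the wrist force passes 120 N, or if a joint passes its speed limit or range.

### The arm

A 6-joint arm with a two-finger parallel gripper is mounted at the origin on the work surface. World frame = base frame: x ahead of the robot, y to its left, z up, the work surface at z = 0. Lengths are in m, angles in rad, forces in N, time in s.
With the tool pointing down it reaches from about 0.35 to 0.975 m from the base axis. Payload 4.9 kg.
Tool frame: the origin (TCP) lies on the front face of the gripper's body, between the roots of the fingers; the fingertips stand 73 mm ahead of it and the grasp point (between the pads) lies 54 mm ahead of it (tip_extent is the distance from the TCP to the fingertips, in m); y points along the fingers, x is the direction in which the jaws open and shut, and the axes are right-handed (so a half turn about y gives the same grasp; the last joint's range is limited). The gripper opens to 85 mm and grips with 20 to 120 N. Pads are 22 mm wide; open, the fingers measure 114 mm over their backs; the gripper's body (76 mm by 85 mm) begins 54 mm behind the grasp point. The pads swing forward as they close: fully open they stand 13 mm farther back than shut.
Start: joints at [-1.316, 0.053, 1.613, -0, 1.476, -0.119], TCP at [0.228, -0.582, 0.304] pointing down, gripper open.
Joint ranges: [-3.01, 3.01], [-1.01, 2.22], [0.06, 2.58], [-1.02, 4.17], [0.09, 2.62], [-3.14, 3.14]. Speed limits (rad/s): [2.57, 2.57, 3.14, 3.14, 3.14, 3.14].

### API

Orientations are given as a unit quaternion [w, x, y, z].
In Python, from plant import state, grab_frame, camera_info, job_done, tip_extent gives the robot as it stands.
- The arm moves only by the tool carry_out, never from a script. Its argument "rows" is a list that holds one entry, the list of rows, each a list of 7 numbers: the turn, a rotation vector about the world's x, y, z as a fraction of full scale, then the shift along the world's x, y, z as a fraction of full scale, then the finger opening in mm, from 0 to 85.4. A call has 1 to 5 rows; each row shifts and turns the commanded pose from where the row before left it; what a row does not reach is not made up. Full scale, the value 1, is 40 mm for a shift and 4 degrees for a turn. A row lasts 1/10 s, in which the tool goes at most 50 mm and 8.59 degrees, less where a joint would pass 70% of its speed; a pose out of reach is approached as far as the arm can. A call with a number of a shift or a turn outside -1 to 1 is refused whole. A call with a gripper value outside its range is refused whole. The fingers move at their own pace and stop on an object; the grip force is fixed at half the most. Time passes only in rows, so rows that do not move let the fingers close. It gives the time, the measured TCP pose, the force and the opening at its end, in the units of the state.
- state(): the state, without advancing time (a new reading comes with each control period).
- grab_frame(name): name is "scene" or "side" or "wrist"; returns the picture (400x640x3 uint8, blue, green, red); there is no depth.
- camera_info(name): a dict with "intrinsics" (3x3 intrinsics, pixels), "xyz" and "rotation" of the camera in the world; the wrist camera has in their place "tool_from_camera" (4x4, takes a point from camera to tool coordinates, whose origin is the TCP and whose axes are the tool frame's). Camera axes: x right, y down, z forward; pixel columns grow to the right and rows downward; lengths in m; the calibration is good to about 2 mm. A picture is of the moment at which its call begins: read the wrist's pose just before it. camera_info takes no time and is no camera call.
- job_done(): hands the job in, once; it reports no verdict.
The state is a dict: "time": time; "joint_pos": joint angles; "joint_vel": joint speeds; "joint_efforts": joint torques, N m; "tool_pos": TCP position; "tool_rot": TCP orientation; "contact_force": force on the tool from outside, world axes, zero at the start; "ft_torque": the same for the moment, N m; "gripper_width": opening from 0.0 (shut) to 1.0 (fully open).
Only numpy, scipy, OpenCV 4.12 (cv2) and the standard library are available. Lean on these libraries where they do the work, as an engineer would, in place of code of your own. Each camera call takes 0.05 s, during which the arm holds its last target.

## Working session

There is one attempt and no reset: what is moved stays moved. The work goes in short steps, Python scripts to look and compute and a tool call to move; the robot and the scene stay as the last step left them, time stands still between calls to the robot, and variables do not carry over. Pictures are saved under pics/ and viewed, and the job is handed in when it is done.

Besides the shell and the picture viewer there is one more tool, called after ">>>" as name(argument=value, ...), one argument or row to a line, values as JSON. carry_out: Moves the arm, as the interface text tells. Shift numbers are shares of 40 mm and turn numbers shares of 4 degrees, none past 1 either way. Its arguments: {"type":"object","properties":{"rows":{"type":"array"}},"required":["rows"]}

```bash
ls -la; mkdir -p pics
cat > h.py <<'E'
import numpy as np, cv2, json
from plant import state, grab_frame, camera_info, job_done, tip_extent
from scipy.spatial.transform import Rotation as R
def rot(q): return R.from_quat([q[1],q[2],q[3],q[0]]).as_matrix()
def cam(name,st=None):
    i=camera_info(name); K=np.array(i["intrinsics"])
    if name=="wrist":
        st=st or state(); T=np.eye(4);T[:3,:3]=rot(st["tool_rot"]);T[:3,3]=st["tool_pos"]
        M=T@np.array(i["tool_from_camera"]); return K,M[:3,:3],M[:3,3]
    r=np.array(i["rotation"]); 
    if r.shape!=(3,3): r=rot(r)
    return K,r,np.array(i["xyz"])
def ray(c,px):
    K,r,t=c; d=r@np.linalg.inv(K)@np.array([px[0],px[1],1.]); return t,d/np.linalg.norm(d)
def atz(c,px,z):
    t,d=ray(c,px); return t+d*(z-t[2])/d[2]
def proj(c,P):
    K,r,t=c; p=K@(r.T@(np.array(P)-t)); return p[:2]/p[2]
def tri(*obs):
    A=np.zeros((3,3));b=np.zeros(3);L=[]
    for c,px in obs:
        t,d=ray(c,px);M=np.eye(3)-np.outer(d,d);A+=M;b+=M@t;L.append((t,d))
    x=np.linalg.solve(A,b); return x,[np.linalg.norm((np.eye(3)-np.outer(d,d))@(x-t)) for t,d in L]
def shot(name,fn):
    st=state(); im=np.array(grab_frame(name)); cv2.imwrite("pics/"+fn+".png",im)
    np.savez("pics/"+fn+".npz",pos=st["tool_pos"],rot=st["tool_rot"],name=name)
    return im,cam(name,st)
def camof(fn):
    z=np.load("pics/"+fn+".npz"); return cam(str(z["name"]),dict(tool_pos=z["pos"],tool_rot=z["rot"]))
E
python3 - <<'E'
from h import *
print(state(),tip_extent if not callable(tip_extent) else tip_extent())
for n in ["scene","side","wrist"]:
    print(n,camera_info(n)); shot(n,n+"0")
E
```

```text
total 12
drwxr-xr-x  3 agent agent 4096 Dec  6 12:37 .
drwxr-xr-x 23 root  root  4096 Dec  6 12:36 ..
drwxr-xr-x  2 agent agent 4096 Dec  6 12:37 pics
{'time': 0.0, 'joint_pos': array([-1.31598873e+00,  5.33500713e-02,  1.61427620e+00, -2.57282985e-05,
        1.47601354e+00, -1.19018045e-01]), 'joint_vel': array([ 1.36511982e-04, -1.36825282e-03,  1.55913040e-04,  1.77217203e-05,
        9.12690412e-04,  1.12564852e-03]), 'joint_efforts': array([-1.97227644e-03, -3.93690920e+01, -3.70177567e+01, -2.26844750e-04,
        7.15666582e-03, -1.56258375e-05]), 'tool_pos': array([ 0.22810227, -0.58138146,  0.30267771]), 'tool_rot': array([ 0.58467374, -0.5837356 ,  0.39892847, -0.3978259 ]), 'contact_force': array([-0.49270849, -0.9911859 , -0.20058189]), 'ft_torque': array([ 0.00686554,  0.0651703 , -0.03416172]), 'gripper_width': 0.9989179431223184} 0.0726
scene {'intrinsics': array([[481.37874756,   0.        , 317.20545909],
       [  0.        , 481.37874756, 187.11850876],
       [  0.        ,   0.        ,   1.        ]]), 'xyz': array([1.2964815 , 0.31156741, 1.050731  ]), 'rotati
[... 206 characters left out ...]
  ,   0.        ,   1.        ]]), 'xyz': array([ 0.33816573, -0.71342134,  0.9399308 ]), 'rotation': array([-0.34571271,  0.92728972, -0.13713489,  0.04255013])}
wrist {'intrinsics': array([[314.21980015,   0.        , 315.54430573],
       [  0.        , 314.21980015, 206.8913894 ],
       [  0.        ,   0.        ,   1.        ]]), 'tool_from_camera': array([[ 9.99999616e-01,  6.97480178e-04,  5.30922050e-04,
        -8.24850988e-04],
       [-2.96814019e-04, -3.00473488e-01,  9.53790121e-01,
        -6.99525656e-02],
       [ 8.24777704e-04, -9.53789912e-01, -3.00473166e-01,
         7.70895699e-02],
       [ 0.00000000e+00,  0.00000000e+00,  0.00000000e+00,
         1.00000000e+00]])}
```

View pics/scene0.png

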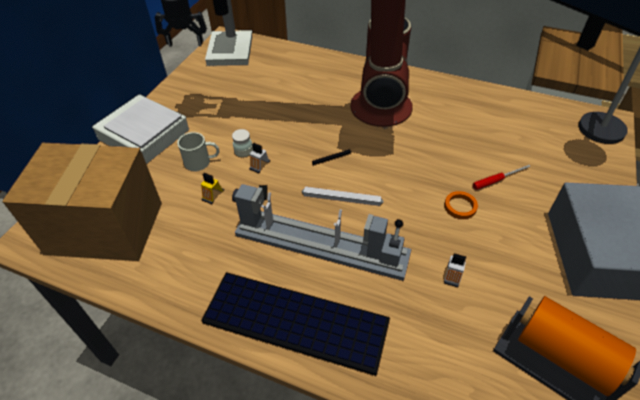

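View pics/side0.png

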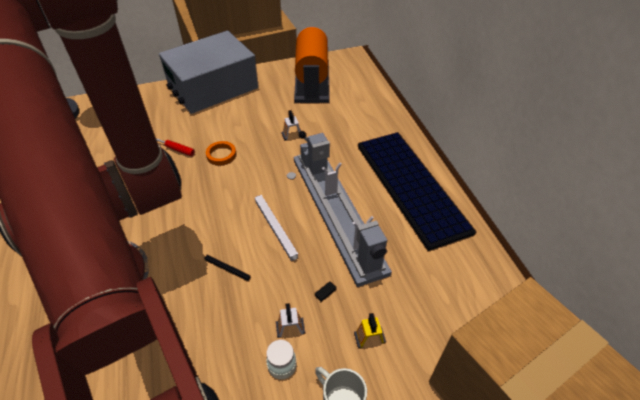

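View pics/wrist0.png

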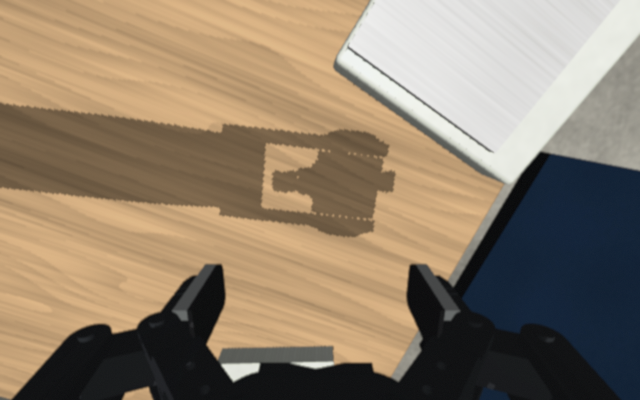

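Run:
```python
import cv2
a=cv2.imread("pics/scene0.png");cv2.imwrite("pics/s_crop.png",cv2.resize(a[130:290,180:490],None,fx=2.58,fy=2.58,interpolation=cv2.INTER_CUBIC))
a=cv2.imread("pics/side0.png");cv2.imwrite("pics/d_crop.png",cv2.resize(a[105:285,230:430],None,fx=3.3,fy=3.3,interpolation=cv2.INTER_CUBIC))
```

```text
(no output)
```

View pics/s_crop.png

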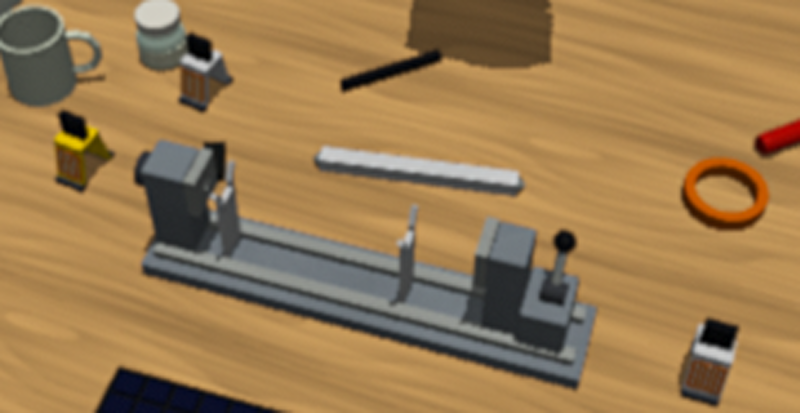

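View pics/d_crop.png

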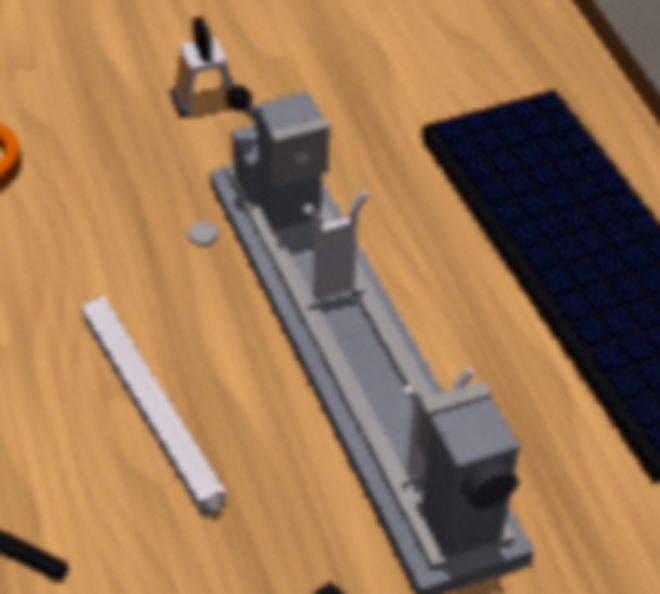

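Run:
```python
from h import *
S=camof("scene0");D=camof("side0")
s=lambda u,v:(180+u/2.58,130+v/2.58); d=lambda u,v:(230+u/3.3,105+v/3.3)
A=atz(S,s(578,384),0);B=atz(S,s(147,270),0);print("base +x corners",A,B,np.linalg.norm(A-B))
print("base side -y+x",atz(D,d(530,558),0),"-y-x",atz(D,d(424,593),0.0),"+y-x",atz(D,d(213,180),0))
print("lever ball",tri((S,s(564,241)),(D,d(238,97))))
print("tail top corner(-x,face)",tri((S,s(488,221)),(D,d(262,109))), "(+x,face)",tri((S,s(478,256)),(D,d(327,135))))
print("head top (-x,face)",tri((S,s(214,150)),(D,d(425,408))))
print("mandrel ends", tri((S,s(320,157)),(D,d(212,505))),tri((S,s(518,182)),(D,d(95,303))))
print("carr A tab",tri((S,s(718,328)),(D,d(201,25))))
print("carr B tab",tri((S,s(199,43)),(D,(289,306))))
print("tape",atz(S,(461,204),.01),"coin",atz(D,d(203,233),0))
print("block",atz(D,(326,291),.01))
print("yellow",tri((S,s(72,122)),(D,(373,317))))
```

```text
base +x corners [0.63372389 0.25632638 0.        ] [ 0.66628973 -0.19932031  0.        ] 0.4568089725485891
base side -y+x [ 0.67619194 -0.19801162  0.        ] -y-x [ 0.59235526 -0.2029115   0.        ] +y-x [0.56018839 0.25518353 0.        ]
lever ball (array([0.57406437, 0.2100457 , 0.1311239 ]), [np.float64(0.0010025678967151262), np.float64(0.0010025678967150837)])
tail top corner(-x,face) (array([0.58657453, 0.1477713 , 0.15801315]), [np.float64(0.01032265471464755), np.float64(0.010322654714647592)]) (+x,face) (array([0.62602373, 0.14089567, 0.13639046]), [np.float64(0.0034668746793601016), np.float64(0.003466874679360064)])
head top (-x,face) (array([ 0.60148821, -0.14211909,  0.14105218]), [np.float64(0.004860442744375986), np.float64(0.004860442744376071)])
mandrel ends (array([ 0.46429785, -0.08990663,  0.00967469]), [np.float64(0.0020552081660537547), np.float64(0.002055208166053635)]) (array([0.42374069, 0.12832082, 0.01549155]), [np.float64(0.001759389171493239), np.float64(0.001759389171493293)])
carr A tab (array([0.58311745, 0.36480545, 0.08671762]), [np.float64(0.0008200250952310059), np.float64(0.0008200250952308183)])
carr B tab (array([ 0.4138332 , -0.25551816,  0.08586676]), [np.float64(0.0005899600274481432), np.float64(0.0005899600274483539)])
tape [0.34778724 0.34078764 0.01      ] coin [ 5.34256926e-01  1.93080805e-01 -1.11022302e-16]
block [ 0.51197183 -0.20207972  0.01      ]
yellow (array([ 0.57185339, -0.32831844,  0.08345974]), [np.float64(0.0003665090500462766), np.float64(0.00036650905004634207)])
```

Run:
```python
from h import *
s=state();print(rot(s["tool_rot"]).round(4))
```

```text
[[ 3.652e-01 -4.000e-04  9.309e-01]
 [-9.309e-01  1.600e-03  3.652e-01]
 [-1.600e-03 -1.000e+00  2.000e-04]]
```

>>> carry_out(
  rows=[
    [[0,0,0.98,0.275,0.75,0.15,85],[0,0,0.98,0.275,0.75,0.15,85],[0,0,0.98,0.275,0.75,0.15,85],[0,0,0.98,0.275,0.75,0.15,85],[0,0,0.98,0.275,0.75,0.15,85]],
  ],
)

```text
time: 0.65
tool_pos: [0.2834, -0.4305, 0.3336]
tool_rot: [0.644, -0.644, 0.292, -0.292]
contact_force: [0.4, 0.3, 0.4]
gripper_width: 0.993
```

>>> carry_out(
  rows=[
    [[0,0,0.98,0.275,0.75,0.15,85],[0,0,0.98,0.275,0.75,0.15,85],[0,0,0.98,0.275,0.75,0.15,85],[0,0,0.98,0.275,0.75,0.15,85],[0,0,0.98,0.275,0.75,0.15,85]],
  ],
)

```text
time: 1.15
tool_pos: [0.3383, -0.2805, 0.3638]
tool_rot: [0.684, -0.684, 0.179, -0.178]
contact_force: [0.1, 0.0, 1.5]
gripper_width: 0.993
```

Run:
```python
from h import *
shot("wrist","w1");print(state()["tool_pos"],state()["time"])
```

```text
[ 0.33969023 -0.27763568  0.36524958] 1.2
```

View pics/w1.png

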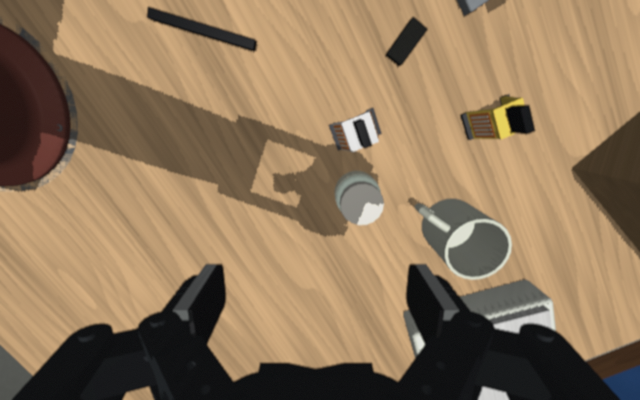

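>>> carry_out(
  rows=[
    [[0,0,0.98,0.275,0.75,0.15,85],[0,0,0.98,0.275,0.75,0.15,85],[0,0,0.98,0.275,0.75,0.15,85],[0,0,0.98,0.275,0.75,0.15,85],[0,0,0.98,0.275,0.75,0.15,85]],
  ],
)

```text
time: 1.7
tool_pos: [0.3933, -0.1307, 0.3939]
tool_rot: [-0.705, 0.705, -0.059, 0.059]
contact_force: [0.5, 1.0, 0.0]
gripper_width: 0.993
```

>>> carry_out(
  rows=[
    [[0,0,0.98,0.275,0,0.15,85],[0,0,0.98,0.275,0,0.15,85],[0,0,0.98,0.275,0,0.15,85],[0,0,0.98,0.275,0,0.15,85],[0,0,0.98,0.275,0,0.15,85]],
  ],
)

```text
time: 2.2
tool_pos: [0.4486, -0.1319, 0.4237]
tool_rot: [0.705, -0.704, -0.061, 0.062]
contact_force: [-0.4, -0.2, -0.7]
gripper_width: 0.993
```

Run:
```python
from h import *
shot("wrist","w2");print(state()["tool_pos"],state()["time"])
```

```text
[ 0.44970549 -0.13199363  0.42464466] 2.25
```

View pics/w2.png

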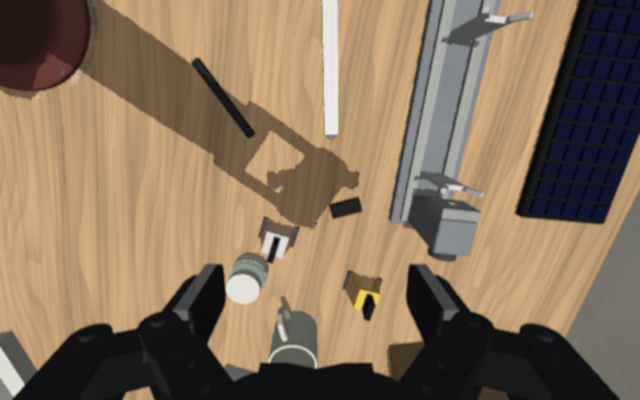

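>>> carry_out(
  rows=[
    [[0,0,0,0,0.8,0,85],[0,0,0,0,0.8,0,85],[0,0,0,0,0.8,0,85],[0,0,0,0,0.8,0,85],[0,0,0,0,0.8,0,85]],
  ],
)

```text
time: 2.75
tool_pos: [0.4477, 0.0292, 0.4235]
tool_rot: [-0.705, 0.705, 0.06, -0.06]
contact_force: [0.0, -0.6, -0.1]
gripper_width: 0.998
```

Run:
```python
from h import *
shot("wrist","w3");print(state()["tool_pos"],state()["time"])
```

```text
[0.4475148  0.03255192 0.42360147] 2.8
```

View pics/w3.png

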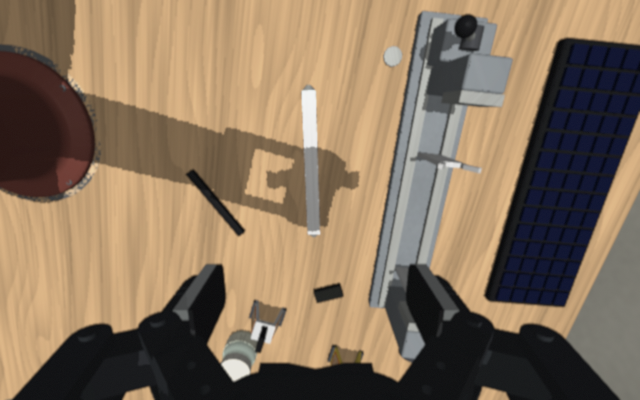

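>>> carry_out(
  rows=[
    [[0,0,0,1,0,0,85],[0,0,0,1,0,0,85],[0,0,0,1,0,0,85],[0,0,0,0.7,0,0,85],[0,0,0,0,0,0,85]],
  ],
)

```text
time: 3.3
tool_pos: [0.5981, 0.0276, 0.4216]
tool_rot: [0.705, -0.704, -0.059, 0.061]
contact_force: [-1.4, -0.8, -0.3]
gripper_width: 0.995
```

Run:
```python
from h import *
shot("wrist","w4");print(state()["tool_pos"],state()["time"])
```

```text
[0.59681219 0.02773439 0.42220024] 3.35
```

View pics/w4.png

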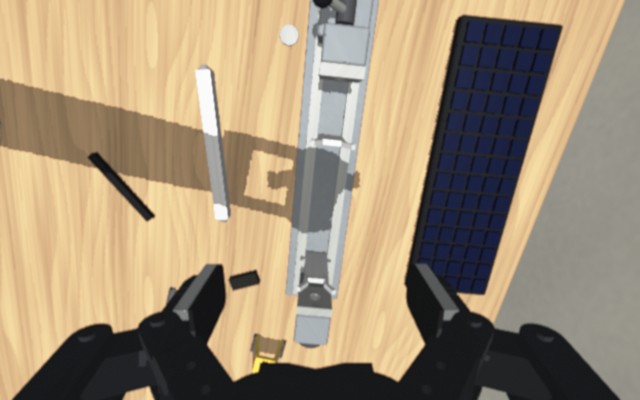

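Run:
```python
import cv2
a=cv2.imread("pics/w4.png");cv2.imwrite("pics/w4c.png",cv2.resize(a[0:180,180:400],None,fx=3.3,fy=3.3,interpolation=cv2.INTER_CUBIC))
cv2.imwrite("pics/w4d.png",cv2.resize(a[170:350,180:400],None,fx=3.3,fy=3.3,interpolation=cv2.INTER_CUBIC))
a=cv2.imread("pics/w3.png");cv2.imwrite("pics/w3c.png",cv2.resize(a[70:250,270:490],None,fx=3.3,fy=3.3,interpolation=cv2.INTER_CUBIC))
```

```text
(no output)
```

View pics/w4c.png

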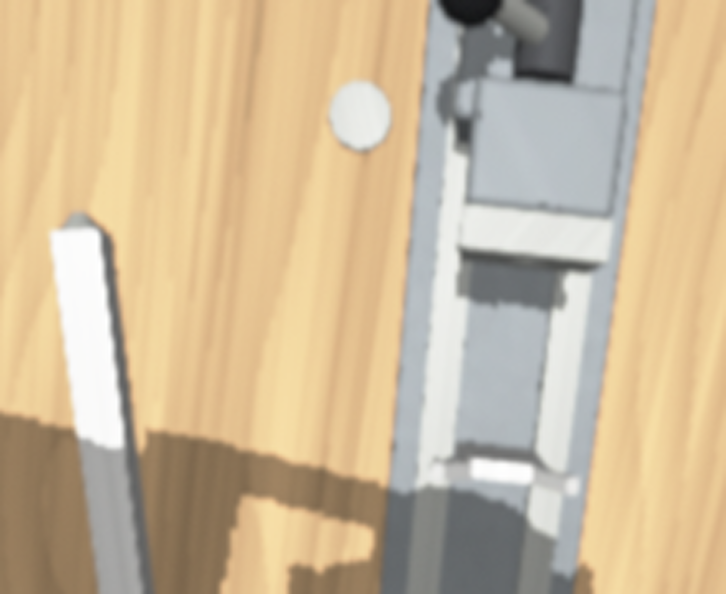

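View pics/w4d.png

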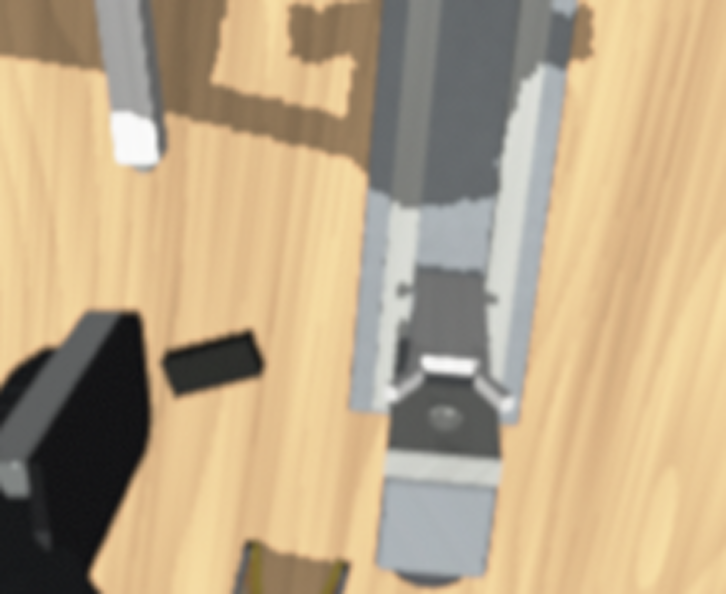

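View pics/w3c.png

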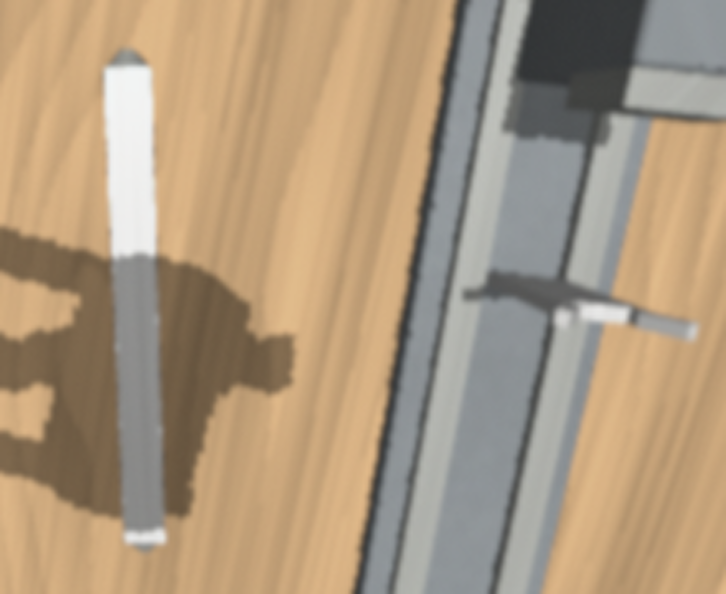

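Run:
```python
from h import *
from scipy.optimize import least_squares
W4=camof("w4");W3=camof("w3");S=camof("scene0");D=camof("side0")
c=lambda u,v:(180+u/3.3,v/3.3); d=lambda u,v:(180+u/3.3,170+v/3.3); e=lambda u,v:(270+u/3.3,70+v/3.3)
s=lambda u,v:(180+u/2.58,130+v/2.58); sd=lambda u,v:(230+u/3.3,105+v/3.3)
for n,p,z in [("r1a",c(470,469),.1095),("r1b",c(534,472),.1095),("r0a",d(421,364),.1095),("r0b",d(474,369),.1095)]:
    print(n,atz(W4,p,z))
print("r1 w3",atz(W3,e(578,312),.1095),atz(W3,e(630,316),.1095))
obs=[(W4,c(502,471),(0,.094,.1095)),(W4,d(448,366),(0,-.094,.1095)),(W3,e(604,314),(0,.094,.1095)),
 (W4,d(442,416),(0,-.113,.120)),(S,s(578,384),(.045,.28,0)),(S,s(147,270),(.045,-.18,0)),(D,sd(530,558),(.045,-.18,0)),]
def f(p):
    x,y,t=p[:3];o=[]
    C=np.array([[np.cos(t),-np.sin(t),0],[np.sin(t),np.cos(t),0],[0,0,1]])
    for cc,px,P in obs: o+=list(proj(cc,C@np.array(P)+[x,y,0])-px)
    return np.array(o)
r=least_squares(f,[.64,.03,.07],loss="soft_l1");print(r.x,r.fun.reshape(-1,2).round(1))
print("tail top corners",[atz(W4,p,.145).round(4) for p in (c(473,205),c(613,213),c(478,78),c(625,88))])
print("head top corners",[atz(W4,p,.145).round(4) for p in (d(386,480),d(498,485))])
# mandrel top corners in W3
for p in [(104,68),(152,68),(124,540),(166,538)]: print("w3",atz(W3,e(*p),.02))
for p in [c(52,232),c(104,230),d(115,165),d(158,160)]: print("w4",atz(W4,p,.02))
print("height check",tri((W3,e(128,68)),(W4,c(78,231))),tri((W3,e(145,539)),(W4,d(137,163))))
print("heights rest1",tri((W3,e(604,314)),(W4,c(502,471))))
```

```text
r1a [0.5989927 0.066906  0.1095   ]
r1b [0.6220782  0.06980447 0.1095    ]
r0a [ 0.61190405 -0.12094637  0.1095    ]
r0b [ 0.63410864 -0.11949076  0.1095    ]
r1 w3 [0.60311674 0.06713317 0.1095    ] [0.62268126 0.06897277 0.1095    ]
[ 0.61675579 -0.02527282  0.06656711] [[ 0.  -0.3]
 [-0.  -0.6]
 [-1.8 -0.7]
 [ 0.4  0.6]
 [-0.7  3.1]
 [-2.1  1.8]
 [-0.4  1.6]]
tail top corners [array([0.5846, 0.1488, 0.145 ]), array([0.6272, 0.1539, 0.145 ]), array([0.5799, 0.183 , 0.145 ]), array([0.6234, 0.1878, 0.145 ])]
head top corners [array([ 0.6042, -0.1534,  0.145 ]), array([ 0.6481, -0.1481,  0.145 ])]
w3 [0.41137213 0.12512204 0.02      ]
w3 [0.43165078 0.12861156 0.02      ]
w3 [ 0.45515473 -0.08864779  0.02      ]
w3 [ 0.47534201 -0.08410643  0.02      ]
w4 [0.4121502  0.12467751 0.02      ]
w4 [0.43361342 0.12916012 0.02      ]
w4 [ 0.45471316 -0.09152985  0.02      ]
w4 [ 0.47499131 -0.08541399  0.02      ]
height check (array([0.42139356, 0.12709276, 0.0156585 ]), [np.float64(3.453806795260215e-05), np.float64(3.4538067952562035e-05)]) (array([ 0.4652717 , -0.08743517,  0.02023279]), [np.float64(0.0010685232441620285), np.float64(0.0010685232441620723)])
heights rest1 (array([0.61017161, 0.0686816 , 0.11534987]), [np.float64(5.088865568351957e-05), np.float64(5.088865568356937e-05)])
```

>>> carry_out(
  rows=[
    [[0,0,0.12,-0.6,-0.026,-0.7,60],[0,0,0.12,-0.6,-0.026,-0.7,60],[0,0,0.12,-0.6,-0.026,-0.7,60],[0,0,0.11,-0.5,-0.026,-0.9,60],[0,0,0,-0.4,-0.026,-0.9,60]],
  ],
)

```text
time: 3.85
tool_pos: [0.4862, 0.0228, 0.2672]
tool_rot: [-0.703, 0.704, 0.072, -0.071]
contact_force: [0.7, 0.1, -0.7]
gripper_width: 0.703
```

>>> carry_out(
  rows=[
    [[0,0,0,-0.4,-0.026,-0.9,60],[0,0,0,-0.4,-0.026,-0.9,60],[0,0,0,-0.31,-0.026,-0.9,60],[0,0,0,0,0,-0.4,60],[0,0,0,0,0,0,60]],
  ],
)

```text
time: 4.35
tool_pos: [0.4406, 0.02, 0.141]
tool_rot: [0.704, -0.703, -0.07, 0.074]
contact_force: [0.0, 0.1, -0.2]
gripper_width: 0.705
```

Run:
```python
from h import *
shot("wrist","w5");s=state();print(s["tool_pos"],s["time"],s["gripper_width"],rot(s["tool_rot"]).round(3)[:,0])
```

```text
[0.44236449 0.01981798 0.14318951] 4.4 0.7044405876506165 [ 0.979  0.202 -0.002]
```

View pics/w5.png

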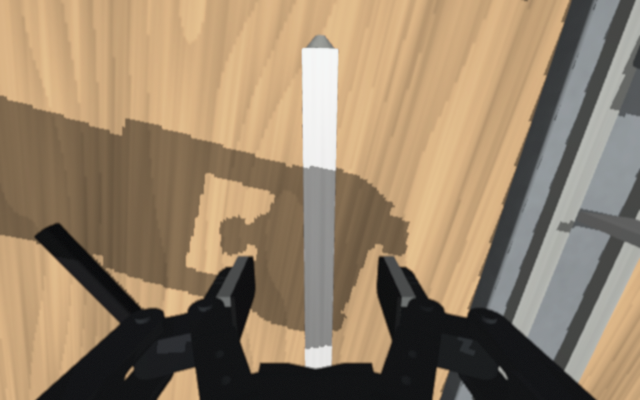

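>>> carry_out(
  rows=[
    [[0,0,0,0,0,-0.8,60],[0,0,0,0,0,-0.5,60],[0,0,0,0,0,-0.35,60],[0,0,0,0,0,0,60],[0,0,0,0,0,0,15]],
  ],
)

```text
time: 4.9
tool_pos: [0.445, 0.0197, 0.0797]
tool_rot: [-0.703, 0.704, 0.073, -0.071]
contact_force: [-0.6, -0.2, 0.5]
gripper_width: 0.55
```

>>> carry_out(
  rows=[
    [[0,0,0,0,0,0,15],[0,0,0,0,0,0,15],[0,0,0,0,0,0,15],[0,0,0,0,0,0,15],[0,0,0,0,0,0,15]],
  ],
)

```text
time: 5.4
tool_pos: [0.445, 0.0197, 0.0797]
tool_rot: [-0.703, 0.704, 0.073, -0.071]
contact_force: [-2.8, 0.2, 6.3]
gripper_width: 0.215
```

>>> carry_out(
  rows=[
    [[0,0,0,0,0,0.3,5],[0,0,0,0,0,0.8,5],[0,0,0,0,0,1,5],[0,0,0,0,0,1,5],[0,0,0,0,0,1,5]],
  ],
)

```text
time: 5.9
tool_pos: [0.443, 0.02, 0.2436]
tool_rot: [0.703, -0.703, -0.072, 0.072]
contact_force: [0.7, -0.7, -3.0]
gripper_width: 0.21
```

>>> carry_out(
  rows=[
    [[0,0,-0.4,0.7,-0.175,0,5],[0,0,-0.4,0.9,-0.175,0,5],[0,0,-0.4,0.9,-0.175,0,5],[0,0,-0.4,0.9,-0.175,0,5],[0,0,-0.37,0.9,-0.175,0,5]],
  ],
)

```text
time: 6.4
tool_pos: [0.6167, -0.0153, 0.2419]
tool_rot: [0.707, -0.707, -0.023, 0.023]
contact_force: [-0.2, -0.6, -2.6]
gripper_width: 0.217
```

Run:
```python
from h import *
shot("wrist","w6");s=state();print(s["tool_pos"],s["time"],s["gripper_width"],rot(s["tool_rot"]).round(3)[:,0],s["contact_force"])
shot("side","d6");shot("scene","s6")
a=cv2.imread("pics/d6.png");cv2.imwrite("pics/d6c.png",cv2.resize(a[105:285,230:430],None,fx=3.3,fy=3.3,interpolation=cv2.INTER_CUBIC))
```

```text
[ 0.62096006 -0.01670519  0.24130425] 6.45 0.21502664978147765 [0.998 0.064 0.004] [ 2.92487206 -2.6376724  -2.15783467]
```

View pics/w6.png

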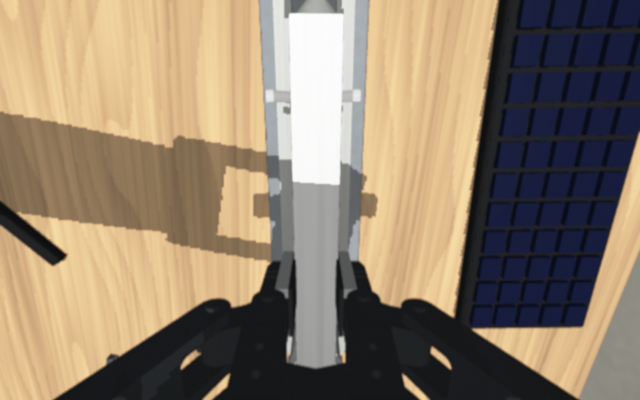

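View pics/d6c.png

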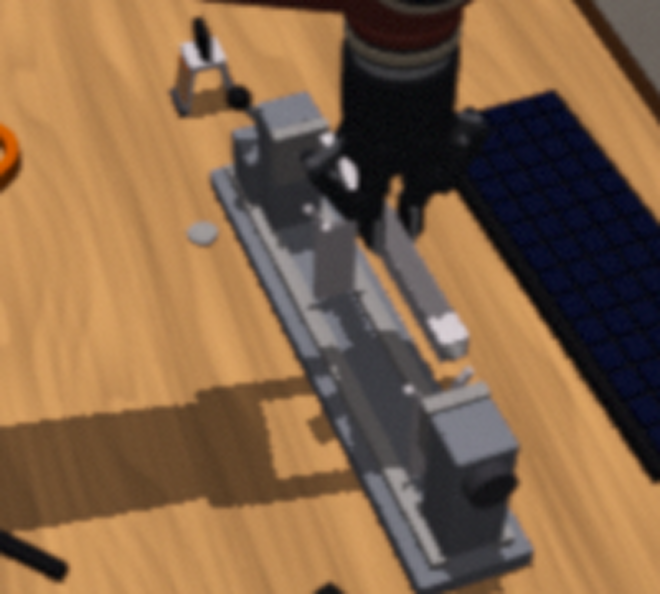

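View pics/s6.png

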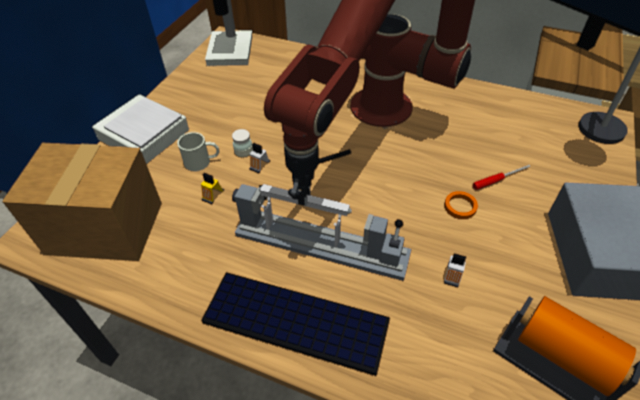

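>>> carry_out(
  rows=[
    [[0,0,0,0,0,0,5],[0,0,0,0,0,0,5],[0,0,0,0,0,0,5]],
  ],
)

```text
time: 6.85
tool_pos: [0.615, -0.0148, 0.2423]
tool_rot: [0.707, -0.707, -0.024, 0.024]
contact_force: [0.4, -0.6, -2.2]
gripper_width: 0.214
```

Run:
```python
from h import *
a,_=shot("wrist","w7");s=state();print(s["tool_pos"],s["time"],s["gripper_width"],rot(s["tool_rot"]).round(3)[:,0],s["contact_force"])
cv2.imwrite("pics/w7c.png",cv2.resize(a[0:130,250:380],None,fx=4.6,fy=4.6,interpolation=cv2.INTER_CUBIC))
```

```text
[ 0.61510133 -0.01487332  0.24234095] 6.9 0.2165339599138023 [0.998 0.067 0.   ] [ 0.61828864  0.46633922 -2.06010281]
```

View pics/w7c.png

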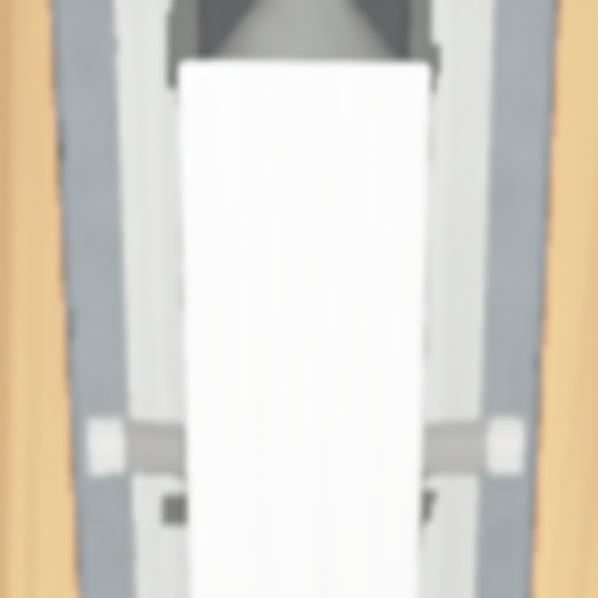

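>>> carry_out(
  rows=[
    [[0,0,0,0,0,-0.5,5],[0,0,0,0,0,-0.4,5],[0,0,0,0,0,-0.3,5],[0,0,0,0,0,-0.08,5],[0,0,0,0,0,-0.03,5]],
  ],
)

```text
time: 7.4
tool_pos: [0.6158, -0.0151, 0.1893]
tool_rot: [0.707, -0.707, -0.023, 0.024]
contact_force: [0.8, -0.6, -2.8]
gripper_width: 0.212
```

>>> carry_out(
  rows=[
    [[0,0,0,0,0,-0.02,5],[0,0,0,0,0,0,5]],
  ],
)

```text
time: 7.6
tool_pos: [0.616, -0.0152, 0.1893]
tool_rot: [-0.707, 0.707, 0.024, -0.023]
contact_force: [-1.9, 0.6, -1.2]
gripper_width: 0.214
```

Run:
```python
from h import *
a,_=shot("wrist","w8");s=state();print(s["tool_pos"],s["time"],s["gripper_width"],rot(s["tool_rot"]).round(3)[:,0],s["contact_force"],s["ft_torque"])
```

```text
[ 0.61604082 -0.01517431  0.18935074] 7.65 0.21074385920443212 [0.998 0.067 0.001] [-1.03175841  0.43928889 -0.89985233] [0.00486965 0.25779661 0.05050144]
```

View pics/w8.png

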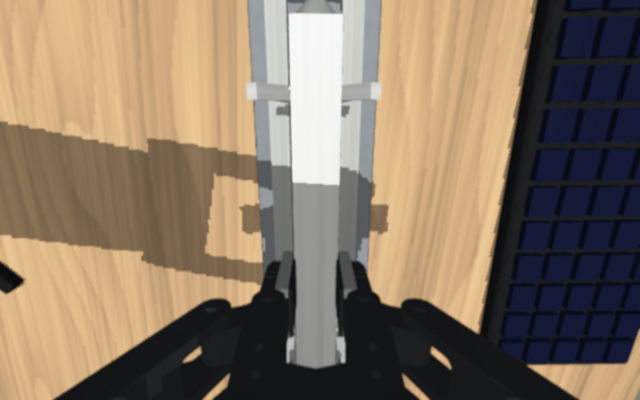

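>>> carry_out(
  rows=[
    [[0,0,0,0,0,-0.03,5],[0,0,0,0,0,-0.02,5],[0,0,0,0,0,0,5]],
  ],
)

```text
time: 7.95
tool_pos: [0.6162, -0.0152, 0.1892]
tool_rot: [-0.707, 0.707, 0.024, -0.023]
contact_force: [-5.8, 1.2, 7.2]
gripper_width: 0.212
```

>>> carry_out(
  rows=[
    [[0,0,0,0,0,0.02,40],[0,0,0,0,0,0,40],[0,0,0,0,0,0,45],[0,0,0,0,0,0,45],[0,0,0,0,0,0.3,45]],
  ],
)

```text
time: 8.45
tool_pos: [0.6147, -0.015, 0.1976]
tool_rot: [0.707, -0.706, -0.022, 0.025]
contact_force: [-0.1, 0.3, -1.1]
gripper_width: 0.527
```

>>> carry_out(
  rows=[
    [[0,0,0,0,0,1,60],[0,0,0,0,0,1,85],[0,0,0,0,0,1,85],[0,0,0,0,0,1,85],[0,0,0,0,0,0.5,85]],
  ],
)

```text
time: 8.95
tool_pos: [0.6166, -0.0152, 0.3858]
tool_rot: [-0.706, 0.707, 0.026, -0.021]
contact_force: [-0.6, -0.5, -0.0]
gripper_width: 0.996
```

Run:
```python
from h import *
a,_=shot("wrist","w9");s=state();print(s["tool_pos"],s["time"],s["gripper_width"],rot(s["tool_rot"]).round(3)[:,0],s["contact_force"],s["ft_torque"])
```

```text
[ 0.61720935 -0.01530953  0.38863841] 9.0 0.9967495257859479 [0.998 0.067 0.012] [ 0.51181005 -0.05886359  2.6705589 ] [ 0.01383089  0.04005403 -0.03918208]
```

View pics/w9.png

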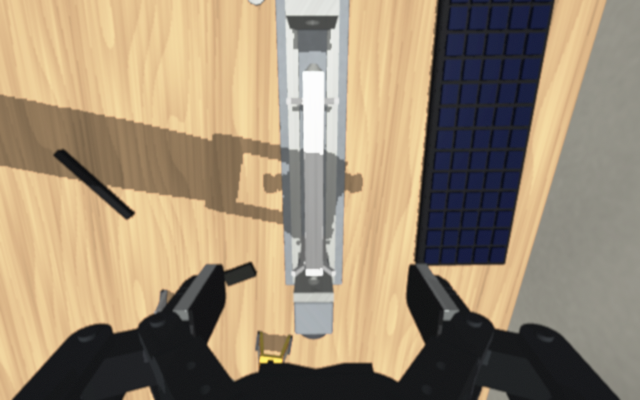

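```bash
cat >> h.py <<'E'
SX,SY,ST=.6168,-.0253,.0666
def s2w(p):
    c,s=np.cos(ST),np.sin(ST); return np.array([SX+c*p[0]-s*p[1],SY+s*p[0]+c*p[1],p[2]])
def w2s(p):
    c,s=np.cos(ST),np.sin(ST); d=np.array(p)-[SX,SY,0]; return np.array([c*d[0]+s*d[1],-s*d[0]+c*d[1],d[2]])
E
python3 - <<'E'
from h import *
W4=camof("w4");c=lambda u,v:(180+u/3.3,v/3.3)
for n,p in dict(bl=c(478,78),br=c(625,88),fl=c(473,205),fr=c(613,213),pl=c(461,247),pr=c(604,262)).items(): print(n,w2s(atz(W4,p,.145)).round(4))
print("hole",[w2s(atz(camof("w9"),(312,21),.12)).round(4)])
for q in [0,.008]:
  print(q,[proj(W4,s2w(P)).round(1) for P in [(-.023,.173-q,.145),(.023,.173-q,.145),(-.023,.221-q,.145),(.023,.221-q,.145)]])
W9=camof("w9")
print("mandrel end in w9",w2s(atz(W9,(313,66),.1195)),w2s(atz(W9,(314,274),.1295)))
S=camof("s6");D=camof("d6");
print("ball", w2s(tri((S,(398,223)),(D,(230+238/3.3,105+97/3.3)))[0]))
E
```

```text
bl [-0.023   0.2103  0.145 ]
br [0.0206 0.2122 0.145 ]
fl [-0.0207  0.1759  0.145 ]
fr [0.0223 0.1781 0.145 ]
pl [-0.023   0.1637  0.145 ]
pr [0.0216 0.164  0.145 ]
hole [array([-0.0008,  0.1654,  0.12  ])]
0 [array([320.7,  65. ]), array([365.7,  70.1]), array([326.1,  11.2]), array([373.2,  16.8])]
0.008 [array([319.9,  73.5]), array([364.5,  78.5]), array([325.2,  20.5]), array([371.9,  26. ])]
mandrel end in w9 [5.04997505e-05 1.26431391e-01 1.19500000e-01] [ 0.00085164 -0.09794394  0.1295    ]
ball [-0.02722738  0.2362468   0.13212754]
```

>>> carry_out(
  rows=[
    [[0,0,0,-0.0635,0.918,-0.5,85],[0,0,0,-0.0635,0.918,-0.5,85],[0,0,0,-0.0635,0.918,-0.5,85],[0,0,0,-0.0635,0.918,-0.5,85],[0,0,0,-0.0635,0.918,-0.5,85]],
  ],
)

```text
time: 9.5
tool_pos: [0.6025, 0.1698, 0.2782]
tool_rot: [-0.707, 0.707, 0.023, -0.024]
contact_force: [0.4, 0.8, -0.5]
gripper_width: 0.996
```

>>> carry_out(
  rows=[
    [[0,0,0,0,0,0,85],[0,0,0,0,0,0,85]],
  ],
)

```text
time: 9.7
tool_pos: [0.6025, 0.169, 0.2783]
tool_rot: [-0.706, 0.707, 0.023, -0.025]
contact_force: [-0.5, -0.8, 0.4]
gripper_width: 0.993
```

Run:
```python
from h import *
a,_=shot("wrist","w10");s=state();print(s["tool_pos"],w2s(s["tool_pos"]),s["time"],s["gripper_width"],rot(s["tool_rot"]).round(3)[:,0],s["contact_force"],s["ft_torque"])
```

```text
[0.60313364 0.16820043 0.27949936] [-0.00075846  0.19398095  0.27949936] 9.75 0.9942772457542649 [ 0.998  0.067 -0.   ] [ 0.18677278 -0.51497618  0.75295035] [ 0.01308758  0.00371901 -0.00813958]
```

View pics/w10.png

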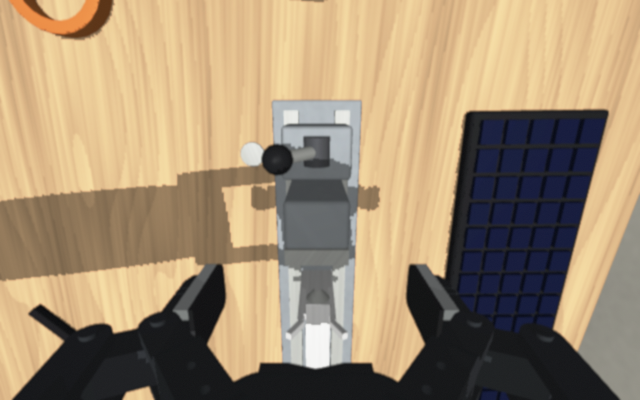

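>>> carry_out(
  rows=[
    [[0,0,0,0,0,-0.6,70],[0,0,0,0,0,-0.6,70],[0,0,0,0,0,-0.6,70],[0,0,0,0,0,-0.45,70],[0,0,0,0,0,0,70]],
  ],
)

```text
time: 10.25
tool_pos: [0.6022, 0.1668, 0.1872]
tool_rot: [-0.706, 0.707, 0.021, -0.024]
contact_force: [-1.2, 0.5, -0.1]
gripper_width: 0.818
```

>>> carry_out(
  rows=[
    [[0,0,0,0,0,0,35],[0,0,0,0,0,0,35],[0,0,0,0,0,0,35],[0,0,0,0,0,0,35],[0,0,0,0,0,0,35]],
  ],
)

```text
time: 10.75
tool_pos: [0.603, 0.1678, 0.1921]
tool_rot: [-0.706, 0.707, 0.023, -0.024]
contact_force: [-6.1, -2.3, 4.3]
gripper_width: 0.528
```

>>> carry_out(
  rows=[
    [[0,0,0,0.012,-0.175,0,35],[0,0,0,0.012,-0.175,0,35],[0,0,0,0.012,-0.175,0,35],[0,0,0,0.012,-0.175,0,35],[0,0,0,0.012,-0.175,0,35]],
  ],
)

```text
time: 11.25
tool_pos: [0.6052, 0.1347, 0.1921]
tool_rot: [0.708, -0.705, -0.023, 0.024]
contact_force: [-5.4, 6.9, 4.6]
gripper_width: 0.524
```

Run:
```python
from h import *
s=state();print(s["tool_pos"],w2s(s["tool_pos"]),s["time"],s["gripper_width"],s["contact_force"])
```

```text
[0.60517765 0.13471244 0.19212827] [-0.00094764  0.16043118  0.19212827] 11.25 0.5243477183184381 [-5.3779269   6.87912853  4.61144935]
```

>>> carry_out(
  rows=[
    [[0,0,0,0.005,-0.075,0,35],[0,0,0,0.005,-0.075,0,35],[0,0,0,0.005,-0.075,0,35]],
  ],
)

```text
time: 11.55
tool_pos: [0.6058, 0.1258, 0.1921]
tool_rot: [0.708, -0.705, -0.023, 0.024]
contact_force: [-6.3, 5.8, 4.0]
gripper_width: 0.522
```

Run:
```python
from h import *
a,_=shot("wrist","w11");a,_=shot("side","d11");cv2.imwrite("pics/d11c.png",cv2.resize(a[105:285,230:430],None,fx=3.3,fy=3.3,interpolation=cv2.INTER_CUBIC));s=state();print(s["tool_pos"],w2s(s["tool_pos"]),s["time"],s["gripper_width"],s["contact_force"])
```

```text
[0.60584355 0.12539798 0.19213736] [-0.00090309  0.15109305  0.19213736] 11.65 0.5244956980875004 [-5.66068819  4.24355194  4.53618415]
```

View pics/d11c.png

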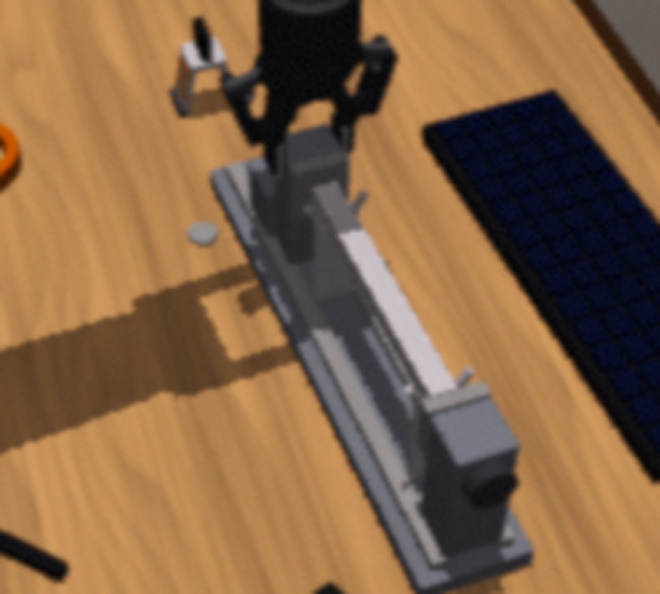

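>>> carry_out(
  rows=[
    [[0,0,0,0.004,-0.06,0,35],[0,0,0,0.004,-0.06,0,35],[0,0,0,0,0,0,35]],
  ],
)

```text
time: 11.95
tool_pos: [0.6062, 0.1208, 0.1922]
tool_rot: [0.708, -0.706, -0.023, 0.024]
contact_force: [-5.5, 5.1, 3.5]
gripper_width: 0.524
```

>>> carry_out(
  rows=[
    [[0,0,0,0.004,-0.05,0,35],[0,0,0,0.002,-0.025,0,35],[0,0,0,0,0,0,35]],
  ],
)

```text
time: 12.25
tool_pos: [0.6063, 0.118, 0.1921]
tool_rot: [0.708, -0.706, -0.023, 0.024]
contact_force: [-7.2, 5.0, 3.9]
gripper_width: 0.528
```

>>> carry_out(
  rows=[
    [[0,0,0,0.002,-0.025,0,35],[0,0,0,0,0,0,35]],
  ],
)

```text
time: 12.45
tool_pos: [0.6064, 0.117, 0.1921]
tool_rot: [0.708, -0.706, -0.023, 0.024]
contact_force: [-6.6, 5.1, 4.5]
gripper_width: 0.525
```

>>> carry_out(
  rows=[
    [[0,0,0,0.002,-0.025,0,35],[0,0,0,0,0,0,35]],
  ],
)

```text
time: 12.65
tool_pos: [0.6065, 0.1162, 0.1921]
tool_rot: [0.708, -0.705, -0.023, 0.024]
contact_force: [-6.9, 5.5, 4.4]
gripper_width: 0.528
```

>>> carry_out(
  rows=[
    [[0,0,0,0.002,-0.025,0,35],[0,0,0,0,0,0,35]],
  ],
)

```text
time: 12.85
tool_pos: [0.6065, 0.1156, 0.1921]
tool_rot: [0.708, -0.705, -0.023, 0.024]
contact_force: [-6.2, 7.7, 4.1]
gripper_width: 0.524
```

>>> carry_out(
  rows=[
    [[0,0,0,0.002,-0.025,0,35],[0,0,0,0,0,0,35]],
  ],
)

```text
time: 13.05
tool_pos: [0.6065, 0.1151, 0.1921]
tool_rot: [0.709, -0.705, -0.023, 0.024]
contact_force: [-6.2, 8.3, 4.3]
gripper_width: 0.521
```

>>> carry_out(
  rows=[
    [[0,0,0,0.002,-0.025,0,35],[0,0,0,0,0,0,35]],
  ],
)

```text
time: 13.25
tool_pos: [0.6065, 0.1148, 0.1921]
tool_rot: [0.709, -0.704, -0.023, 0.024]
contact_force: [-6.6, 12.2, 4.8]
gripper_width: 0.527
```

>>> carry_out(
  rows=[
    [[0,0,0,0.002,-0.025,0,35],[0,0,0,0,0,0,35]],
  ],
)

```text
time: 13.45
tool_pos: [0.6066, 0.1145, 0.1921]
tool_rot: [0.71, -0.704, -0.023, 0.024]
contact_force: [-6.2, 14.6, 3.0]
gripper_width: 0.528
```

>>> carry_out(
  rows=[
    [[0,0,0,0.003,-0.05,0,35],[0,0,0,0,0,0,35]],
  ],
)

```text
time: 13.65
tool_pos: [0.6066, 0.1139, 0.1921]
tool_rot: [0.711, -0.702, -0.023, 0.024]
contact_force: [-5.7, 20.2, 4.1]
gripper_width: 0.526
```

>>> carry_out(
  rows=[
    [[0,0,0,0.003,-0.05,0,35],[0,0,0,0,0,0,35],[0,0,0,0,0,0,35]],
  ],
)

```text
time: 13.95
tool_pos: [0.6066, 0.1134, 0.1921]
tool_rot: [0.712, -0.701, -0.024, 0.024]
contact_force: [-6.6, 25.1, 3.1]
gripper_width: 0.528
```

Run:
```python
from h import *
a,_=shot("wrist","w12");a,_=shot("side","d12");cv2.imwrite("pics/d12c.png",cv2.resize(a[130:290,290:410],None,fx=4,fy=4,interpolation=cv2.INTER_CUBIC))
s=state();print(s["tool_pos"],w2s(s["tool_pos"]),s["time"],s["gripper_width"],s["contact_force"])
```

```text
[0.6066045  0.11345975 0.19213847] [-0.00093833  0.13913065  0.19213847] 14.05 0.5242517938819137 [-5.93675312 24.92864651  4.20428689]
```

View pics/d12c.png

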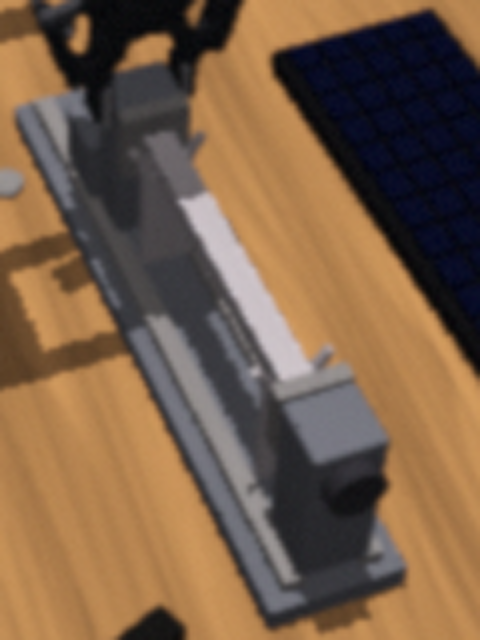

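View pics/w12.png

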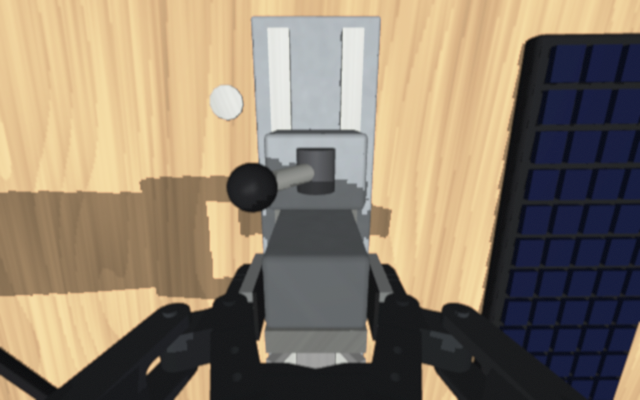

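>>> carry_out(
  rows=[
    [[0,0,0,0,0,0,70],[0,0,0,0,0,0,70],[0,0,0,0,0,0,70],[0,0,0,0,0,0,70],[0,0,0,0,0,0.5,70]],
  ],
)

```text
time: 14.55
tool_pos: [0.6058, 0.1059, 0.2066]
tool_rot: [-0.707, 0.707, 0.021, -0.025]
contact_force: [-0.2, 0.3, -0.4]
gripper_width: 0.825
```

>>> carry_out(
  rows=[
    [[0,0,0,0,0,1,70],[0,0,0,0,0,1,70],[0,0,0,0,0,1,70],[0,0,0,0,0,1,70],[0,0,0,0,0,0,70]],
  ],
)

```text
time: 15.05
tool_pos: [0.6095, 0.1062, 0.3785]
tool_rot: [0.707, -0.707, -0.028, 0.018]
contact_force: [-0.0, 1.4, 0.3]
gripper_width: 0.821
```

>>> carry_out(
  rows=[
    [[0,0,0,0.1,-0.9,0,70],[0,0,0,0,0,0,70],[0,0,0,0,0,0,70]],
  ],
)

```text
time: 15.35
tool_pos: [0.6113, 0.0698, 0.3688]
tool_rot: [0.707, -0.707, -0.023, 0.023]
contact_force: [0.2, 0.4, -0.4]
gripper_width: 0.819
```

Run:
```python
from h import *
a,_=shot("wrist","w13")
s=state();print(s["tool_pos"],w2s(s["tool_pos"]),s["time"],s["gripper_width"],s["contact_force"],rot(s["tool_rot"]).round(3))
a,_=shot("side","d13");cv2.imwrite("pics/d13c.png",cv2.resize(a[130:290,290:410],None,fx=4,fy=4,interpolation=cv2.INTER_CUBIC))
```

```text
[0.61128007 0.07036205 0.36876364] [0.00085869 0.09581733 0.36876364] 15.4 0.8173955876935703 [-0.13641985 -0.04386266 -0.04939087] [[ 0.998 -0.001 -0.066]
 [ 0.066  0.     0.998]
 [-0.001 -1.     0.   ]]
```

View pics/w13.png

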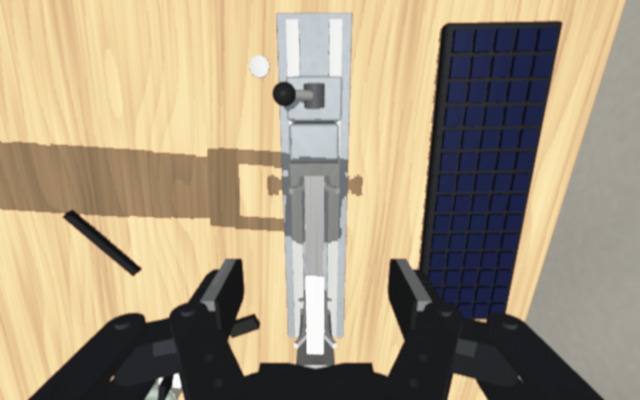

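View pics/d13c.png

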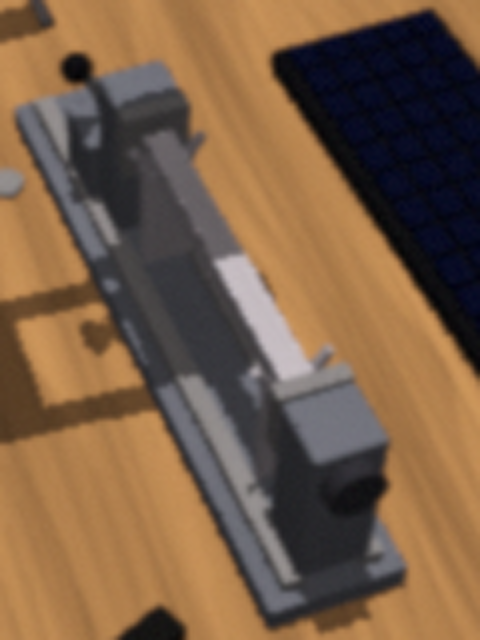

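Run:
```python
from h import *
a=cv2.imread("pics/w13.png")
cv2.imwrite("pics/w13c.png",cv2.resize(a[70:220,250:380],None,fx=4,fy=4,interpolation=cv2.INTER_CUBIC))
cv2.imwrite("pics/w13d.png",cv2.resize(a[260:380,250:380],None,fx=5,fy=5,interpolation=cv2.INTER_CUBIC))
W=camof("w13")
for q in (.058,.060,.062): print(q,[((proj(W,s2w(P))-[250,70])*4).round(0) for P in [(-.023,.221-q,.145),(-.023,.173-q,.145),(0,.110,.13),(-.029,.247-q,.129)]])
print([((proj(W,s2w(P))-[250,260])*5).round(0) for P in [(0,-.110,.13),(0,-.113,.12),(-.02,-.094,.1345)]])
```

```text
0.058 [array([156., 198.]), array([162., 408.]), array([259., 416.]), array([133.,  79.])]
0.06 [array([157., 207.]), array([162., 417.]), array([259., 416.]), array([133.,  88.])]
0.062 [array([157., 216.]), array([162., 425.]), array([259., 416.]), array([134.,  97.])]
[array([325., 467.]), array([326., 447.]), array([241., 426.])]
```

View pics/w13c.png

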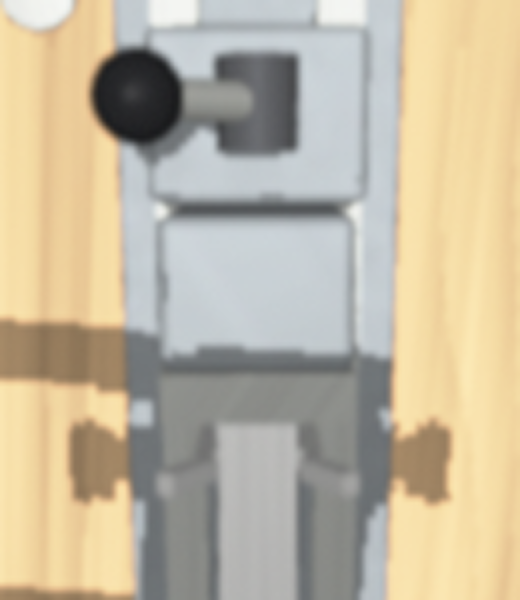

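View pics/w13d.png

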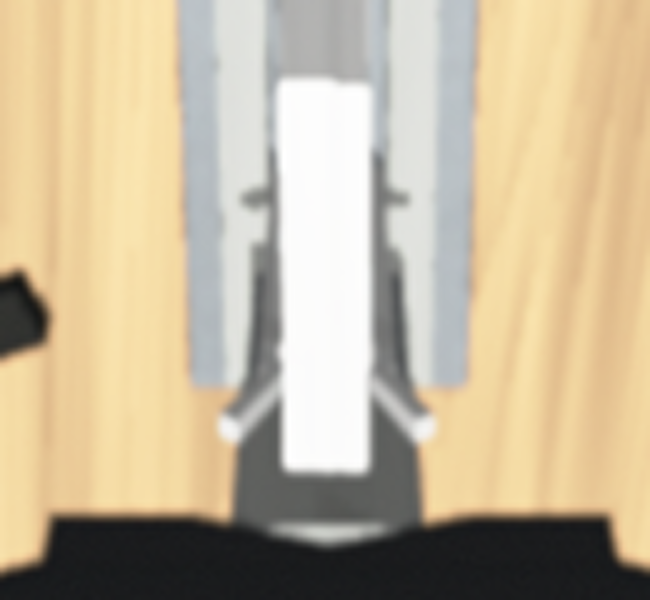

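>>> carry_out(
  rows=[
    [[0,0,0,-0.66,0.72,0,0],[0,0,0,-0.66,0.72,0,0],[0,0,0,-0.66,0.71,-0.5,0],[0,0,0,0,0,-0.9,0],[0,0,0,0,0,-0.9,0]],
  ],
)

```text
time: 15.95
tool_pos: [0.5316, 0.1584, 0.2775]
tool_rot: [0.707, -0.707, -0.026, 0.024]
contact_force: [1.0, 0.6, -1.1]
gripper_width: 0.005
```

>>> carry_out(
  rows=[
    [[0,0,0,0,0,-0.9,0],[0,0,0,0,0,-0.8,0],[0,0,0,0,0,-0.4,0],[0,0,0,0,0,0,0]],
  ],
)

```text
time: 16.35
tool_pos: [0.5305, 0.1568, 0.1905]
tool_rot: [-0.706, 0.707, 0.022, -0.026]
contact_force: [-0.0, 0.6, 0.5]
gripper_width: 0.0
```

Run:
```python
from h import *
a,_=shot("wrist","w14")
s=state();print(s["tool_pos"],w2s(s["tool_pos"]),s["time"],s["gripper_width"],s["contact_force"])
```

```text
[0.53182337 0.15691216 0.19292055] [-0.07266188  0.18746347  0.19292055] 16.4 0.004651997760199617 [ 0.12685699 -0.33218177  0.12404818]
```

View pics/w14.png

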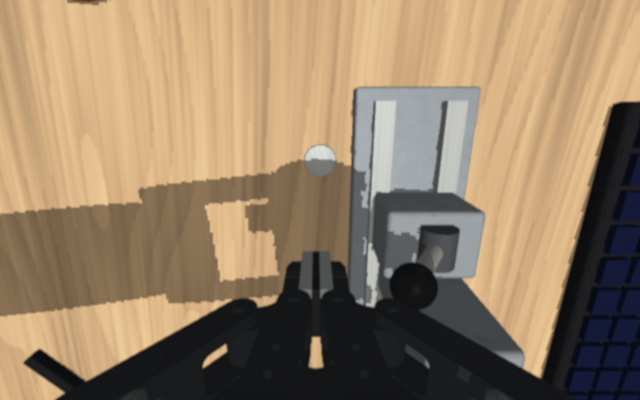

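>>> carry_out(
  rows=[
    [[0,0,0,0.3,0.02,0,0],[0,0,0,0.3,0.02,0,0],[0,0,0,0.3,0.02,0,0],[0,0,0,0.3,0.02,0,0],[0,0,0,0.25,0.017,0,0]],
  ],
)

```text
time: 16.9
tool_pos: [0.5926, 0.1608, 0.1963]
tool_rot: [0.707, -0.707, -0.025, 0.022]
contact_force: [-2.8, -0.0, 1.6]
gripper_width: 0.002
```

>>> carry_out(
  rows=[
    [[0,0,0,0.15,0.01,0,0],[0,0,0,0.15,0.01,0,0],[0,0,0,0,0,0,0]],
  ],
)

```text
time: 17.2
tool_pos: [0.6028, 0.1613, 0.193]
tool_rot: [-0.707, 0.707, 0.023, -0.023]
contact_force: [0.4, 0.1, -0.2]
gripper_width: 0.003
```

Run:
```python
from h import *
a,_=shot("wrist","w15")
s=state();print(s["tool_pos"],w2s(s["tool_pos"]),s["time"],s["gripper_width"],s["contact_force"])
```

```text
[0.60245085 0.16124619 0.19295993] [-0.00190255  0.18708757  0.19295993] 17.25 -0.002047383779369654 [0.26996574 0.15097343 0.12593881]
```

View pics/w15.png

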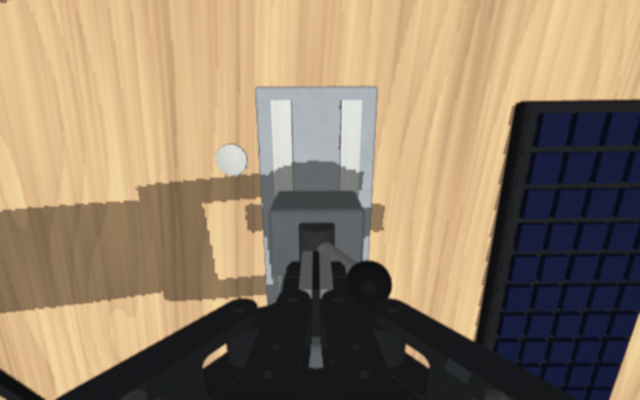

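>>> carry_out(
  rows=[
    [[0,0,0,0.08,0.005,0,0],[0,0,0,0.05,0.003,0,0],[0,0,0,0,0,0,0]],
  ],
)

```text
time: 17.55
tool_pos: [0.607, 0.1616, 0.1929]
tool_rot: [-0.707, 0.707, 0.023, -0.024]
contact_force: [-1.4, -0.4, -2.0]
gripper_width: -0.003
```

>>> carry_out(
  rows=[
    [[0,0,0,0.08,0.005,0,0],[0,0,0,0,0,0,0]],
  ],
)

```text
time: 17.75
tool_pos: [0.6095, 0.1619, 0.1929]
tool_rot: [-0.707, 0.707, 0.022, -0.025]
contact_force: [-5.3, -0.0, 0.6]
gripper_width: -0.004
```

>>> carry_out(
  rows=[
    [[0,0,0,0.08,0.005,0,0],[0,0,0,0,0,0,0]],
  ],
)

```text
time: 17.95
tool_pos: [0.6107, 0.162, 0.1925]
tool_rot: [-0.706, 0.707, 0.02, -0.028]
contact_force: [-15.1, -1.5, 6.1]
gripper_width: -0.003
```

>>> carry_out(
  rows=[
    [[0,0,0,-0.3,-0.02,0,0],[0,0,0,-0.3,-0.02,0,0],[0,0,0,0,0,0.6,0],[0,0,0,0,0,1,0],[0,0,0,0,0,1,0]],
  ],
)

```text
time: 18.45
tool_pos: [0.5891, 0.1604, 0.2984]
tool_rot: [-0.707, 0.707, 0.024, -0.024]
contact_force: [1.1, 0.3, 1.0]
gripper_width: -0.001
```

>>> carry_out(
  rows=[
    [[0,0,0,0,-0.5,1,85],[0,0,0,0,-0.5,1,85],[0,0,0,0,0,0,85],[0,0,0,0,0,0,85]],
  ],
)

```text
time: 18.85
tool_pos: [0.5901, 0.1201, 0.3797]
tool_rot: [0.707, -0.707, -0.025, 0.022]
contact_force: [-0.9, 1.0, -0.3]
gripper_width: 0.68
```

Run:
```python
from h import *
a,_=shot("wrist","w16")
s=state();print(s["tool_pos"],w2s(s["tool_pos"]),s["time"],s["gripper_width"],s["contact_force"])
W=camof("w16")
for an in (0.9,1.0,1.1,1.2): 
  t=an-.6; print(an,proj(W,s2w((.052*np.sin(t),.1865,.086+.052*np.cos(t)))).round(1))
shot("scene","s16");shot("side","d16")
```

```text
[0.58951396 0.12044049 0.37747785] [-0.0175264   0.1472333   0.37747785] 18.9 0.7621259272391842 [ 0.50794916 -0.26599373 -0.64508517]
0.9 [346.9 148.1]
1.0 [351.6 147.9]
1.1 [356.  147.6]
1.2 [360.  147.3]
```

View pics/w16.png

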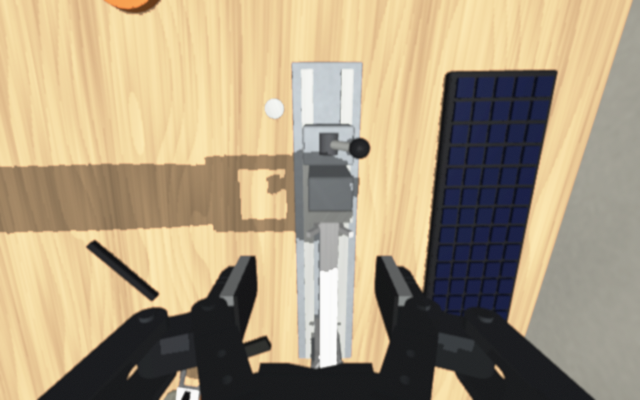

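View pics/d16.png

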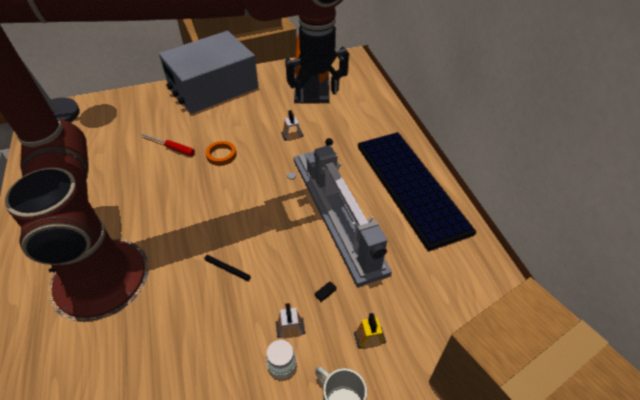

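View pics/s16.png

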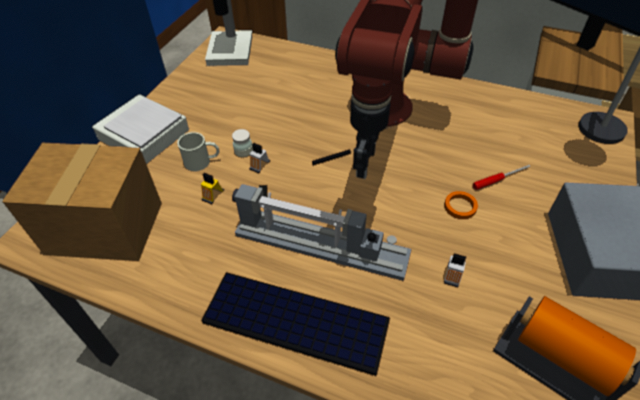

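>>> carry_out(
  rows=[
    [[0,0,0,0,1,0,85],[0,0,0,0,1,0,85],[0,0,0,0,1,0,85],[0,0,0,0,1,0,85],[0,0,0,0,0.8,0,85]],
  ],
)

```text
time: 19.5
tool_pos: [0.5888, 0.3149, 0.3749]
tool_rot: [-0.706, 0.707, 0.023, -0.025]
contact_force: [1.4, -0.5, -0.0]
gripper_width: 0.995
```

>>> carry_out(
  rows=[
    [[0,0,0,0,0,0,85],[0,0,0,0,0,0,85]],
  ],
)

```text
time: 19.7
tool_pos: [0.5891, 0.3131, 0.3753]
tool_rot: [-0.706, 0.707, 0.023, -0.025]
contact_force: [0.1, -0.0, 0.5]
gripper_width: 0.996
```

Run:
```python
from h import *
a,_=shot("wrist","w17")
s=state();print(s["tool_pos"],w2s(s["tool_pos"]),s["time"])
```

```text
[0.58940037 0.31230171 0.37579012] [-0.00487123  0.33867673  0.37579012] 19.75
```

View pics/w17.png

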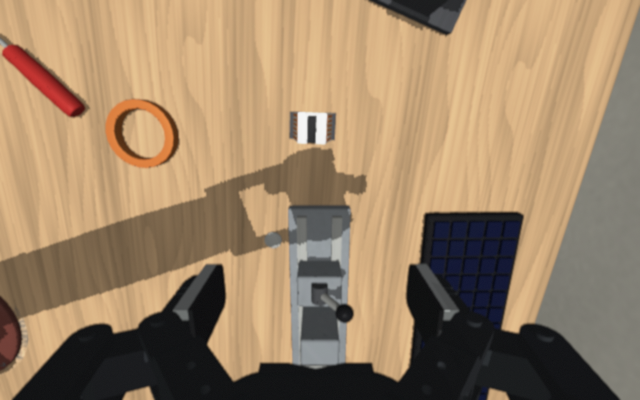

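>>> carry_out(
  rows=[
    [[0,0,0,0,0.6,-0.6,85],[0,0,0,0,0.6,-0.6,85],[0,0,0,0,0.2,-0.8,85],[0,0,0,0,0,0,85],[0,0,0,0,0,0,85]],
  ],
)

```text
time: 20.25
tool_pos: [0.5898, 0.3671, 0.2968]
tool_rot: [-0.706, 0.707, 0.022, -0.024]
contact_force: [1.1, -0.8, 0.9]
gripper_width: 0.994
```

Run:
```python
from h import *
a,_=shot("wrist","w18")
s=state();print(s["tool_pos"],w2s(s["tool_pos"]),s["time"])
a=cv2.imread("pics/w17.png")
cv2.imwrite("pics/w17c.png",cv2.resize(a[100:160,270:360],None,fx=8,fy=8,interpolation=cv2.INTER_CUBIC))
```

```text
[0.59042901 0.36735657 0.29878023] [-1.80930031e-04  3.93541072e-01  2.98780227e-01] 20.3
```

View pics/w18.png

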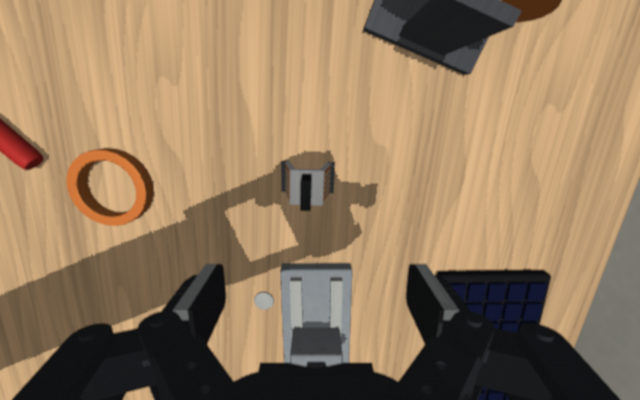

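View pics/w17c.png

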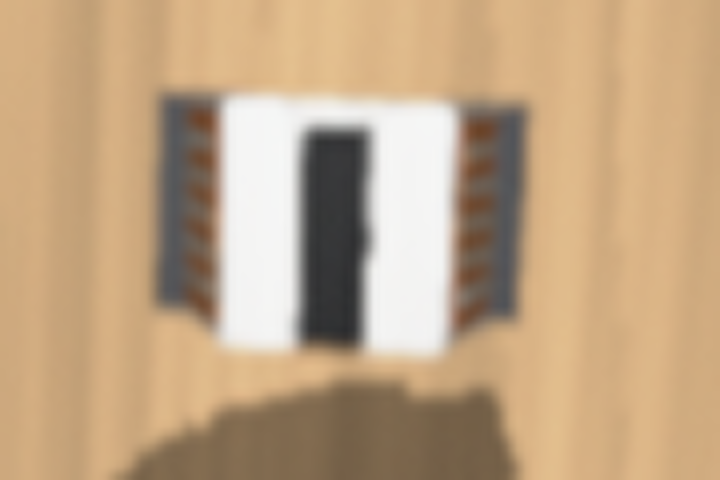

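Run:
```python
from h import *
a=cv2.imread("pics/w18.png")
cv2.imwrite("pics/w18c.png",cv2.resize(a[150:220,265:350],None,fx=8,fy=8,interpolation=cv2.INTER_CUBIC))
W=camof("w17");p=lambda u,v:(270+u/8,100+v/8)
P=[atz(W,p(*q),.057) for q in [(222,95),(458,102),(446,353),(218,348)]]
print(np.round(P,4),np.mean(P,0)); 
for i,j in ((0,1),(3,2),(3,0),(2,1)): v=P[j]-P[i];print(np.degrees(np.arctan2(v[1],v[0])).round(1),np.linalg.norm(v).round(4))
```

```text
[[0.5624 0.384  0.057 ]
 [0.5973 0.3854 0.057 ]
 [0.5984 0.3488 0.057 ]
 [0.5637 0.3471 0.057 ]] [0.58043541 0.36630376 0.057     ]
2.3 0.0349
2.7 0.0347
92.0 0.0369
91.8 0.0367
```

View pics/w18c.png

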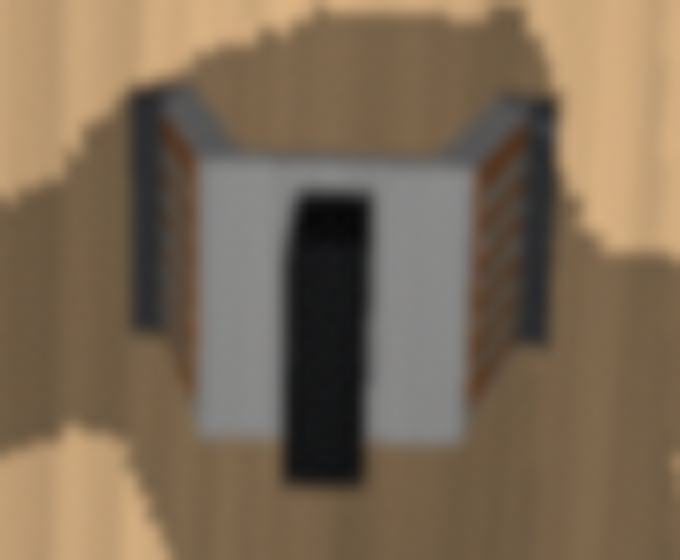

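Run:
```python
from h import *
W=camof("w17");V=camof("w18");p=lambda u,v:(270+u/8,100+v/8);q=lambda u,v:(265+u/8,150+v/8)
A=[(222,95),(458,102),(446,353),(218,348)];B=[(203,155),(472,160),(462,443),(200,437)]
P=[atz(V,q(*b),.057) for b in B];print(np.mean(P,0))
for i,j in ((0,1),(3,2),(3,0),(2,1)): v=P[j]-P[i];print(np.degrees(np.arctan2(v[1],v[0])).round(1),np.linalg.norm(v).round(4))
T=[tri((W,p(*a)),(V,q(*b)))[0] for a,b in zip(A,B)];print(np.round(T,4),np.mean(T,0))
print("tab top V",np.mean([atz(V,q(*b),.087) for b in [(287,485),(360,485),(295,245),(368,245)]],0))
print("tab top W",np.mean([atz(W,p(*b),.087) for b in [(303,130),(370,130),(300,342),(362,342)]],0))
```

```text
[0.58058929 0.36662972 0.057     ]
2.7 0.0335
2.4 0.0338
91.8 0.0368
92.3 0.037
[[0.5627 0.3839 0.0551]
 [0.5971 0.3854 0.0544]
 [0.5983 0.3487 0.0561]
 [0.5639 0.3468 0.0549]] [0.58048448 0.36618648 0.05510686]
tab top V [0.58063938 0.36638723 0.087     ]
tab top W [0.58047367 0.36671408 0.087     ]
```

>>> carry_out(
  rows=[
    [[0,0,-0.38,-0.2425,-0.045,0,45],[0,0,0,0,0,-0.9,45],[0,0,0,0,0,-0.9,45],[0,0,0,0,0,-0.9,45],[0,0,0,0,0,0,45]],
  ],
)

```text
time: 20.8
tool_pos: [0.5784, 0.3646, 0.1854]
tool_rot: [-0.706, 0.708, 0.011, -0.016]
contact_force: [0.3, -0.3, -0.6]
gripper_width: 0.528
```

>>> carry_out(
  rows=[
    [[0,0,0,0,0,-0.7,45],[0,0,0,0,0,-0.5,45],[0,0,0,0,0,-0.19,45],[0,0,0,0,0,0,45],[0,0,0,0,0,0,45]],
  ],
)

```text
time: 21.3
tool_pos: [0.5815, 0.367, 0.1368]
tool_rot: [0.708, -0.706, -0.015, 0.013]
contact_force: [1.5, 0.1, 0.5]
gripper_width: 0.528
```

Run:
```python
from h import *
a,_=shot("wrist","w19")
s=state();print(s["tool_pos"],s["time"],s["contact_force"])
```

```text
[0.58143847 0.36712321 0.13680132] 21.35 [ 0.21546176 -0.00771299  0.04643583]
```

View pics/w19.png

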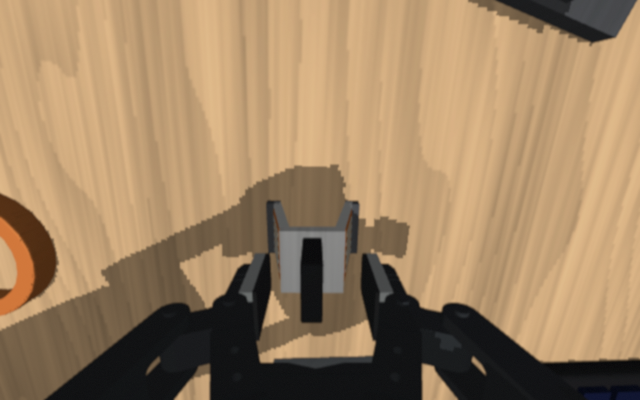

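>>> carry_out(
  rows=[
    [[0,0,0,0,0,0,2],[0,0,0,0,0,0,2],[0,0,0,0,0,0,2],[0,0,0,0,0,0,2],[0,0,0,0,0,0,2]],
  ],
)

```text
time: 21.85
tool_pos: [0.5805, 0.3669, 0.1348]
tool_rot: [0.707, -0.707, -0.015, 0.014]
contact_force: [0.0, -0.9, 3.7]
gripper_width: 0.1
```

>>> carry_out(
  rows=[
    [[0,0,0,0,0,0.2,2],[0,0,0,0,0,0.6,2],[0,0,0,0,0,1,2],[0,0,0,0,0,1,2],[0,0,0.38,0,0,0.9,2]],
  ],
)

```text
time: 22.35
tool_pos: [0.5797, 0.3665, 0.2832]
tool_rot: [-0.707, 0.707, 0.024, -0.024]
contact_force: [0.6, 0.8, -1.3]
gripper_width: 0.099
```

Run:
```python
from h import *
a,_=shot("wrist","w20")
s=state();print(s["tool_pos"],s["time"],s["contact_force"],s["gripper_width"])
```

```text
[0.58196312 0.36764885 0.29170568] 22.4 [1.98154679 1.55570634 3.43558887] 0.10513941663724434
```

View pics/w20.png

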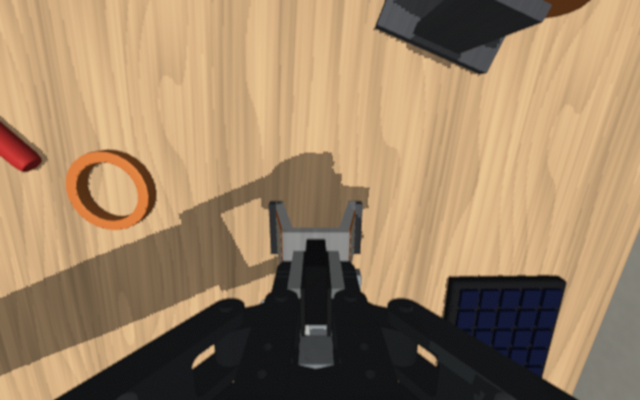

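>>> carry_out(
  rows=[
    [[0,0,0,0.03,-0.3,0.4,2],[0,0,0,0.07,-0.7,0.35,2],[0,0,0,0.095,-1,0,2],[0,0,0,0.095,-1,0,2],[0,0,0,0.095,-1,0,2]],
  ],
)

```text
time: 22.9
tool_pos: [0.5946, 0.2044, 0.3099]
tool_rot: [-0.706, 0.707, 0.022, -0.025]
contact_force: [0.9, 0.3, -2.0]
gripper_width: 0.104
```

>>> carry_out(
  rows=[
    [[0,0,0,0.095,-1,0,2],[0,0,0,0.095,-1,0,2],[0,0,0,0.095,-1,0,2],[0,0,0,0.095,-1,0,2],[0,0,0,0.065,-0.745,0,2]],
  ],
)

```text
time: 23.4
tool_pos: [0.6121, 0.0139, 0.3098]
tool_rot: [-0.707, 0.707, 0.021, -0.024]
contact_force: [0.0, -0.2, -2.3]
gripper_width: 0.104
```

>>> carry_out(
  rows=[
    [[0,0,0,0.04,-0.5,0,2],[0,0,0,0,0,0,2],[0,0,0,0,0,0,2],[0,0,0,0,0,0,2]],
  ],
)

```text
time: 23.8
tool_pos: [0.6144, -0.0026, 0.3109]
tool_rot: [0.707, -0.706, -0.023, 0.024]
contact_force: [0.4, -0.1, -1.9]
gripper_width: 0.101
```

Run:
```python
from h import *
a,_=shot("wrist","w21")
s=state();print(s["tool_pos"],w2s(s["tool_pos"]),s["time"],s["contact_force"],s["gripper_width"])
a,_=shot("side","d21");cv2.imwrite("pics/d21c.png",cv2.resize(a[90:290,250:410],None,fx=3,fy=3,interpolation=cv2.INTER_CUBIC))
```

```text
[ 0.61451238 -0.00231391  0.31126484] [-0.0007528   0.02308737  0.31126484] 23.85 [ 0.10158562  0.36362912 -2.48643527] 0.10335311969957348
```

View pics/w21.png

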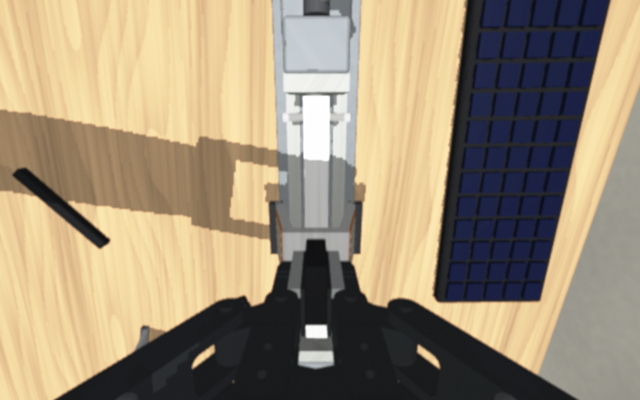

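View pics/d21c.png

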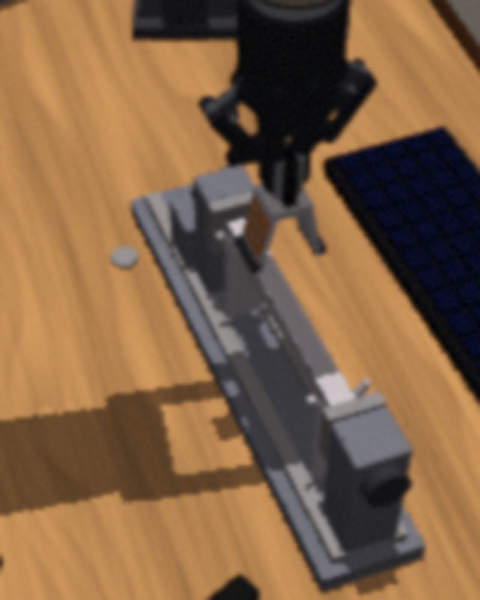

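>>> carry_out(
  rows=[
    [[0,0,0,0,0,-0.7,2],[0,0,0,0,0,-0.6,2],[0,0,0,0,0,-0.5,2],[0,0,0,0,0,-0.4,2],[0,0,0,0,0,-0.15,2]],
  ],
)

```text
time: 24.4
tool_pos: [0.614, -0.0024, 0.2156]
tool_rot: [0.707, -0.707, -0.023, 0.025]
contact_force: [-1.0, 0.0, -1.6]
gripper_width: 0.106
```

>>> carry_out(
  rows=[
    [[0,0,0,0,0,0,2],[0,0,0,0,0,0,2]],
  ],
)

```text
time: 24.6
tool_pos: [0.6155, -0.003, 0.2191]
tool_rot: [-0.707, 0.707, 0.024, -0.023]
contact_force: [-0.0, -0.0, -2.4]
gripper_width: 0.104
```

>>> carry_out(
  rows=[
    [[0,0,0,0,0,-0.03,2],[0,0,0,0,0,0,2]],
  ],
)

```text
time: 24.8
tool_pos: [0.6154, -0.0032, 0.2178]
tool_rot: [-0.707, 0.707, 0.024, -0.023]
contact_force: [-0.4, 1.0, -2.2]
gripper_width: 0.106
```

>>> carry_out(
  rows=[
    [[0,0,0,0,0,-0.04,2],[0,0,0,0,0,0,2]],
  ],
)

```text
time: 25.0
tool_pos: [0.6149, -0.0032, 0.2152]
tool_rot: [-0.707, 0.707, 0.024, -0.023]
contact_force: [0.0, -1.0, -1.8]
gripper_width: 0.107
```

>>> carry_out(
  rows=[
    [[0,0,0,0,0,-0.03,2],[0,0,0,0,0,0,2]],
  ],
)

```text
time: 25.2
tool_pos: [0.6151, -0.0032, 0.2146]
tool_rot: [-0.707, 0.707, 0.024, -0.023]
contact_force: [-1.6, 0.2, 1.6]
gripper_width: 0.108
```

>>> carry_out(
  rows=[
    [[0,0,0,0,0,-0.03,2],[0,0,0,0,0,0,2]],
  ],
)

```text
time: 25.4
tool_pos: [0.6153, -0.0032, 0.2145]
tool_rot: [-0.707, 0.707, 0.024, -0.023]
contact_force: [-2.8, 0.6, 5.6]
gripper_width: 0.107
```

>>> carry_out(
  rows=[
    [[0,0,0,0,0,0.02,12],[0,0,0,0,0,0,16],[0,0,0,0,0,0,22],[0,0,0,0,0,0,30],[0,0,0,0,0,0,40]],
  ],
)

```text
time: 25.9
tool_pos: [0.6148, -0.0031, 0.2132]
tool_rot: [0.707, -0.707, -0.023, 0.024]
contact_force: [-0.6, 0.8, -0.8]
gripper_width: 0.464
```

>>> carry_out(
  rows=[
    [[0,0,0,0,0,0,40],[0,0,0,0,0,0.3,40],[0,0,0,0,0,1,40],[0,0,0,0,0,1,40],[0,0,0,0,0,1,40]],
  ],
)

```text
time: 26.4
tool_pos: [0.6147, -0.0031, 0.3479]
tool_rot: [-0.707, 0.707, 0.024, -0.023]
contact_force: [1.1, 0.7, -0.4]
gripper_width: 0.467
```

>>> carry_out(
  rows=[
    [[0,0,0,-0.25,-0.5,0.5,60],[0,0,0,-0.25,-0.8,0.4,60],[0,0,0,-0.25,-0.8,0,60],[0,0,0,0,0,0,60],[0,0,0,0,0,0,60]],
  ],
)

```text
time: 26.9
tool_pos: [0.5848, -0.0875, 0.3823]
tool_rot: [0.707, -0.707, -0.023, 0.023]
contact_force: [0.7, 0.2, 0.2]
gripper_width: 0.703
```

Run:
```python
from h import *
a,_=shot("wrist","w22")
s=state();print(s["tool_pos"],w2s(s["tool_pos"]),s["time"],s["contact_force"],s["gripper_width"])
a,_=shot("side","d22");cv2.imwrite("pics/d22c.png",cv2.resize(a[90:290,250:410],None,fx=3,fy=3,interpolation=cv2.INTER_CUBIC))
```

```text
[ 0.58488816 -0.08685362  0.3818626 ] [-0.03593754 -0.0592934   0.3818626 ] 26.95 [ 0.25011909 -0.4461775  -0.26703234] 0.7063808760544529
```

View pics/w22.png

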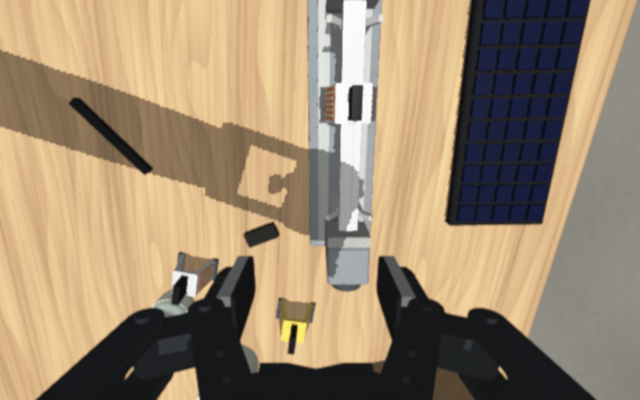

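View pics/d22.png

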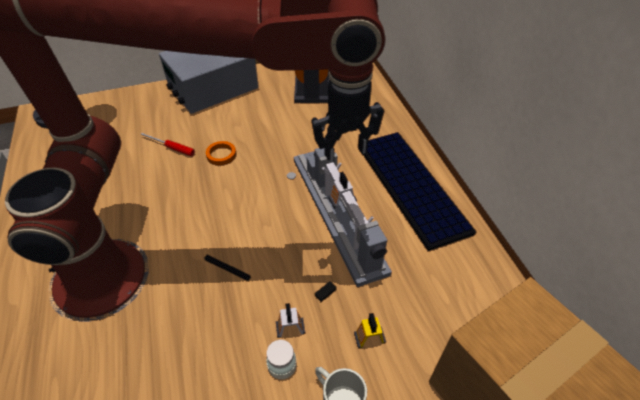

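>>> carry_out(
  rows=[
    [[0,0,0,-0.7,-0.7,0,60],[0,0,0,-0.9,-0.9,0,60],[0,0,0,-0.9,-0.9,0,60],[0,0,0,-0.9,-0.9,0,60],[0,0,0,-0.7,-0.5,-0.5,60]],
  ],
)

```text
time: 27.5
tool_pos: [0.4224, -0.2426, 0.3643]
tool_rot: [-0.705, 0.708, 0.025, -0.022]
contact_force: [0.8, -0.2, 0.3]
gripper_width: 0.702
```

>>> carry_out(
  rows=[
    [[0,0,0,0,0,0,60],[0,0,0,0,0,0,60],[0,0,0,0,0,0,60]],
  ],
)

```text
time: 27.8
tool_pos: [0.4238, -0.2405, 0.3621]
tool_rot: [-0.707, 0.707, 0.025, -0.024]
contact_force: [-0.5, -0.0, 0.0]
gripper_width: 0.705
```

Run:
```python
from h import *
a,_=shot("wrist","w23")
s=state();print(s["tool_pos"],s["time"],s["contact_force"],s["gripper_width"])
```

```text
[ 0.42394208 -0.24043014  0.36228514] 27.85 [ 0.82324239  0.21413688 -0.39589051] 0.7001237182546535
```

View pics/w23.png

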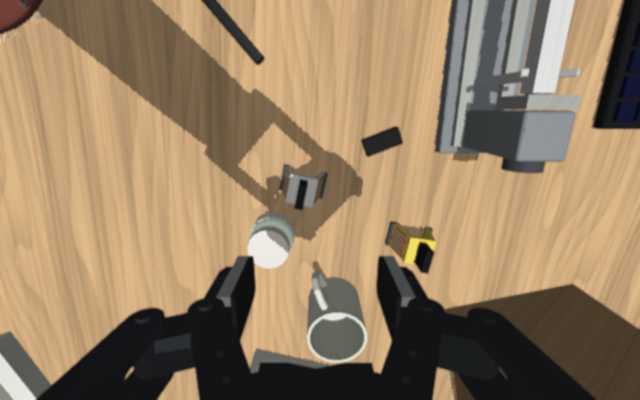

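Run:
```python
from h import *
a=cv2.imread("pics/w23.png")
cv2.imwrite("pics/w23c.png",cv2.resize(a[155:275,240:340],None,fx=5,fy=5,interpolation=cv2.INTER_CUBIC))
```

```text
(no output)
```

View pics/w23c.png

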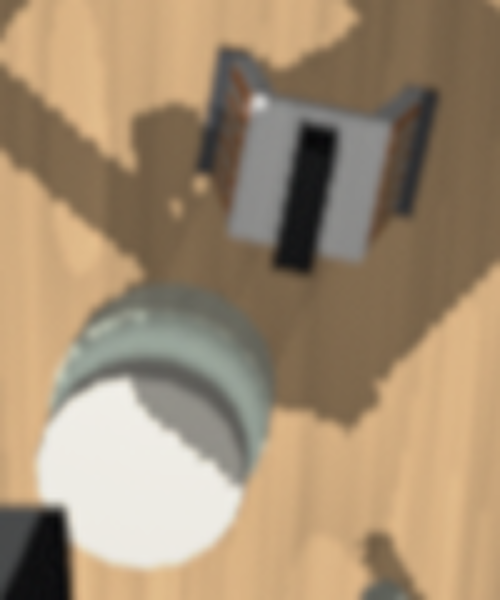

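Run:
```python
from h import *
W=camof("w23");q=lambda u,v:(240+u/5,155+v/5)
P=[atz(W,q(*b),.057) for b in [(257,95),(393,123),(362,262),(230,235)]];print(np.round(P,4),np.mean(P,0))
for i,j in ((0,1),(3,2),(3,0),(2,1)): v=P[j]-P[i];print(np.degrees(np.arctan2(v[1],v[0])).round(1),np.linalg.norm(v).round(4))
print("tab near edge", atz(W,q(292,270),.087))
print("jar top",atz(W,q(142,465),.07), "jar edge",atz(W,q(240,490),.07),"yellow",atz(W,(420,245),.087))
```

```text
[[ 0.395  -0.2414  0.057 ]
 [ 0.4284 -0.2461  0.057 ]
 [ 0.4232 -0.282   0.057 ]
 [ 0.39   -0.2773  0.057 ]] [ 0.40917004 -0.26169377  0.057     ]
-7.9 0.0337
-8.2 0.0336
81.9 0.0362
81.8 0.0364
tab near edge [ 0.40683869 -0.27554574  0.087     ]
jar top [ 0.37129109 -0.33529511  0.07      ] jar edge [ 0.39622906 -0.34053974  0.07      ] yellow [ 0.5546453  -0.31086713  0.087     ]
```

>>> carry_out(
  rows=[
    [[0,0,-0.99,-0.12,-0.18,-0.6,45],[0,0,-0.99,-0.12,-0.18,-0.8,45],[0,0,-0.98,-0.13,-0.17,-0.8,45],[0,0,0,0,0,-0.6,45],[0,0,0,0,0,0,45]],
  ],
)

```text
time: 28.35
tool_pos: [0.4075, -0.2606, 0.2458]
tool_rot: [0.707, -0.704, 0.051, -0.047]
contact_force: [-0.1, 0.5, 0.2]
gripper_width: 0.527
```

>>> carry_out(
  rows=[
    [[0,0,0,0,0,0,45],[0,0,0,0,0,0,45]],
  ],
)

```text
time: 28.55
tool_pos: [0.4093, -0.2627, 0.2519]
tool_rot: [-0.705, 0.706, -0.048, 0.05]
contact_force: [0.6, -0.3, -0.1]
gripper_width: 0.529
```

Run:
```python
from h import *
a,_=shot("wrist","w24")
s=state();print(s["tool_pos"],s["time"],s["contact_force"],s["gripper_width"])
cv2.imwrite("pics/w24c.png",cv2.resize(a[180:330,240:390],None,fx=4,fy=4,interpolation=cv2.INTER_CUBIC))
```

```text
[ 0.40924897 -0.26276233  0.25198081] 28.6 [ 0.23430088 -0.2325376   0.14633901] 0.5274786622451924
```

View pics/w24.png

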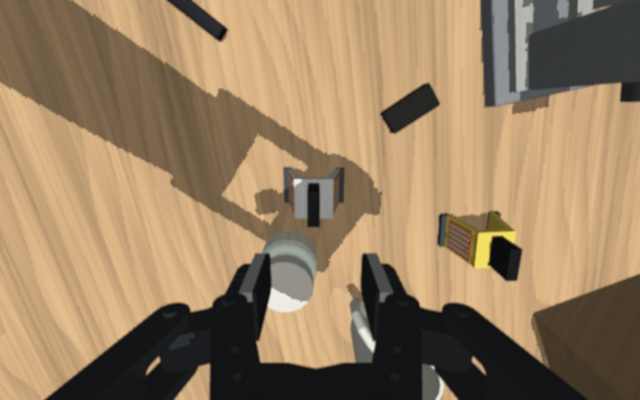

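View pics/w24c.png

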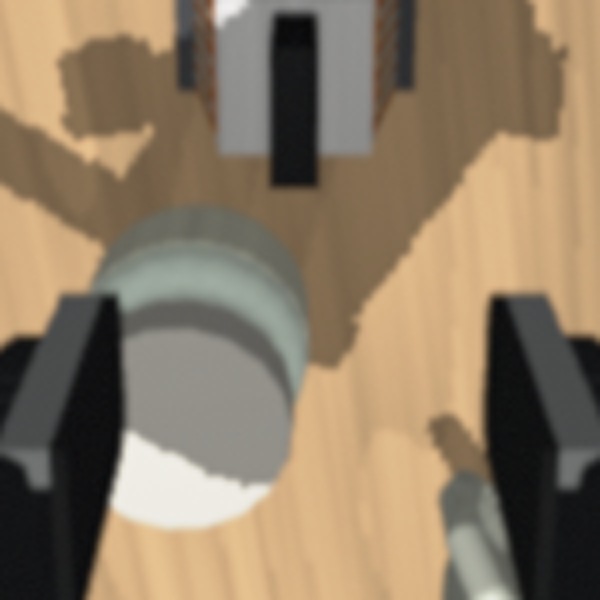

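Run:
```python
from h import *
V=camof("w24");W=camof("w23")
print(atz(V,(313.5,226.5),.087),[atz(V,(240+u/4,180+v/4),.057).round(4) for u,v in [(218,156),(373,156)]])
print(tri((V,(313.5,226.5)),(W,(240+292/5,155+270/5))))
print("jar near",atz(V,(240+205/4,180+328/4),.07),"tri jar top centre")
# carrier frame dir
t=np.radians(-8.05);print("pred near edge from centre",np.array([.4092,-.2617])-.015*np.array([-np.sin(t),np.cos(t)]))
```

```text
[ 0.40628758 -0.27555483  0.087     ] [array([ 0.3888, -0.2776,  0.057 ]), array([ 0.4231, -0.2824,  0.057 ])]
(array([ 0.40660039, -0.27458863,  0.08970247]), [np.float64(0.000175765105300826), np.float64(0.0001757651053009404)])
jar near [ 0.38100647 -0.31282598  0.07      ] tri jar top centre
pred near edge from centre [ 0.40709944 -0.27655219]
```

>>> carry_out(
  rows=[
    [[0,0,0,-0.01,0.03,-0.9,45],[0,0,0,0,0,-0.9,45],[0,0,0,0,0,-0.6,45],[0,0,0,0,0,-0.35,45],[0,0,0,0,0,-0.15,45]],
  ],
)

```text
time: 29.1
tool_pos: [0.4078, -0.2612, 0.1333]
tool_rot: [0.705, -0.705, 0.049, -0.049]
contact_force: [-0.5, 0.7, 0.2]
gripper_width: 0.527
```

>>> carry_out(
  rows=[
    [[0,0,0,0,0,0,45],[0,0,0,0,0,0,45]],
  ],
)

```text
time: 29.3
tool_pos: [0.4086, -0.262, 0.1353]
tool_rot: [-0.705, 0.706, -0.049, 0.05]
contact_force: [-0.1, -0.5, 0.2]
gripper_width: 0.527
```

Run:
```python
from h import *
a,_=shot("wrist","w25")
s=state();print(s["tool_pos"],s["time"],s["contact_force"],s["gripper_width"])
```

```text
[ 0.40856225 -0.26199482  0.13532156] 29.35 [-0.1544303  -0.87515056  0.5523557 ] 0.527452860718114
```

View pics/w25.png

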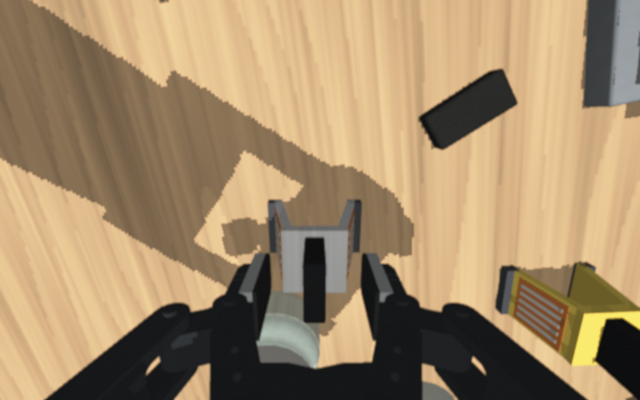

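>>> carry_out(
  rows=[
    [[0,0,0,0,0,0,2],[0,0,0,0,0,0,2],[0,0,0,0,0,0,2],[0,0,0,0,0,0,2],[0,0,0,0,0,0,2]],
  ],
)

```text
time: 29.85
tool_pos: [0.4082, -0.2616, 0.1344]
tool_rot: [-0.705, 0.706, -0.049, 0.05]
contact_force: [0.8, -0.4, 4.4]
gripper_width: 0.099
```

>>> carry_out(
  rows=[
    [[0,0,0,0,0,0.2,2],[0,0,0,0,0,0.6,2],[0,0,0,0,0,1,2],[0,0,0,0,0,1,2],[0,0,0,0,0,1,2]],
  ],
)

```text
time: 30.35
tool_pos: [0.4069, -0.2606, 0.2862]
tool_rot: [0.706, -0.705, 0.05, -0.049]
contact_force: [1.1, -0.7, -1.7]
gripper_width: 0.107
```

>>> carry_out(
  rows=[
    [[0,0,0.4,0.3,0.3,0.6,2],[0,0,0.5,0.7,0.7,0,2],[0,0,0.5,0.8,0.8,0,2],[0,0,0.5,0.8,0.8,0,2],[0,0,0.5,0.8,0.8,0,2]],
  ],
)

```text
time: 30.85
tool_pos: [0.5441, -0.1237, 0.309]
tool_rot: [0.707, -0.707, -0.01, 0.011]
contact_force: [0.7, -1.4, -1.2]
gripper_width: 0.103
```

>>> carry_out(
  rows=[
    [[0,0,0.3,0.8,0.8,0,2],[0,0,0.26,0.6,0.7,0,2],[0,0,0,0.44,0.46,0,2],[0,0,0,0,0,0,2],[0,0,0,0,0,0,2]],
  ],
)

```text
time: 31.35
tool_pos: [0.6168, -0.0465, 0.3086]
tool_rot: [-0.707, 0.707, 0.023, -0.025]
contact_force: [-0.3, 0.3, -1.2]
gripper_width: 0.101
```

Run:
```python
from h import *
a,_=shot("wrist","w26")
s=state();print(s["tool_pos"],w2s(s["tool_pos"]),s["time"],s["contact_force"],s["gripper_width"],rot(s["tool_rot"])[:,0].round(4))
a,_=shot("side","d26");cv2.imwrite("pics/d26c.png",cv2.resize(a[90:290,250:410],None,fx=3,fy=3,interpolation=cv2.INTER_CUBIC))
```

```text
[ 0.61656255 -0.04711698  0.3088141 ] [-0.00168886 -0.02175281  0.3088141 ] 31.4 [-0.39629274  0.44254898 -0.99578554] 0.10894926599292769 [ 0.9978  0.0665 -0.0019]
```

View pics/w26.png

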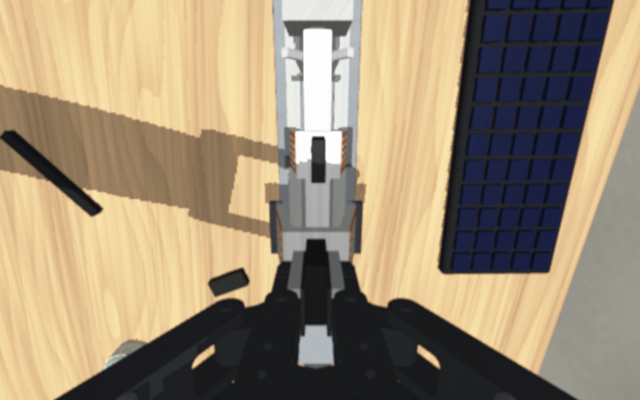

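View pics/d26c.png

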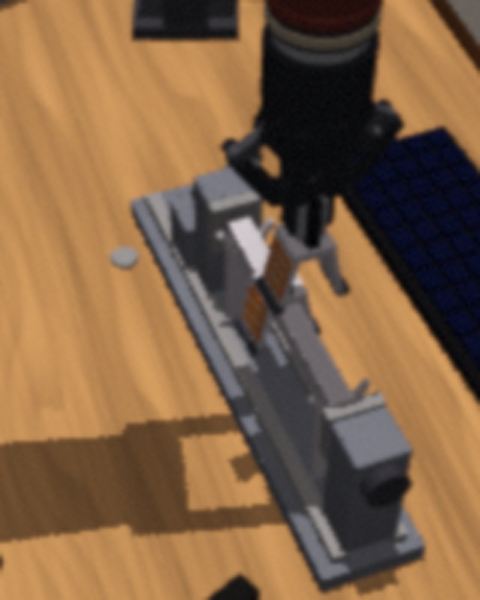

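>>> carry_out(
  rows=[
    [[0,0,0,0.03,0,-0.7,2],[0,0,0,0,0,-0.6,2],[0,0,0,0,0,-0.5,2],[0,0,0,0,0,-0.35,2],[0,0,0,0,0,-0.12,2]],
  ],
)

```text
time: 31.95
tool_pos: [0.6172, -0.0474, 0.2168]
tool_rot: [0.707, -0.707, -0.022, 0.024]
contact_force: [-0.4, -0.1, -1.6]
gripper_width: 0.106
```

>>> carry_out(
  rows=[
    [[0,0,0,0,0,0,2],[0,0,0,0,0,0,2]],
  ],
)

```text
time: 32.15
tool_pos: [0.6189, -0.0472, 0.22]
tool_rot: [-0.707, 0.707, 0.024, -0.023]
contact_force: [0.5, 0.0, -1.6]
gripper_width: 0.103
```

>>> carry_out(
  rows=[
    [[0,0,0,0,0,-0.04,2],[0,0,0,0,0,0,2]],
  ],
)

```text
time: 32.35
tool_pos: [0.6188, -0.0469, 0.2181]
tool_rot: [-0.707, 0.707, 0.024, -0.023]
contact_force: [0.9, -0.3, -1.5]
gripper_width: 0.1
```

>>> carry_out(
  rows=[
    [[0,0,0,0,0,-0.05,2],[0,0,0,0,0,0,2]],
  ],
)

```text
time: 32.55
tool_pos: [0.6184, -0.0467, 0.215]
tool_rot: [0.707, -0.707, -0.024, 0.024]
contact_force: [-0.2, 0.0, -1.7]
gripper_width: 0.111
```

>>> carry_out(
  rows=[
    [[0,0,0,0,0,-0.04,2],[0,0,0,0,0,0,2]],
  ],
)

```text
time: 32.75
tool_pos: [0.6186, -0.0468, 0.2141]
tool_rot: [-0.707, 0.707, 0.024, -0.023]
contact_force: [-1.2, 0.8, 3.4]
gripper_width: 0.105
```

>>> carry_out(
  rows=[
    [[0,0,0,0,0,-0.03,2],[0,0,0,0,0,0,2]],
  ],
)

```text
time: 32.95
tool_pos: [0.6187, -0.0468, 0.214]
tool_rot: [-0.707, 0.707, 0.024, -0.023]
contact_force: [-3.7, 0.2, 6.8]
gripper_width: 0.101
```

>>> carry_out(
  rows=[
    [[0,0,0,0,0,0.02,12],[0,0,0,0,0,0,16],[0,0,0,0,0,0,22],[0,0,0,0,0,0,30],[0,0,0,0,0,0,40]],
  ],
)

```text
time: 33.45
tool_pos: [0.6184, -0.0468, 0.2128]
tool_rot: [0.707, -0.707, -0.023, 0.024]
contact_force: [-0.2, 0.1, 0.5]
gripper_width: 0.465
```

>>> carry_out(
  rows=[
    [[0,0,0,0,0,0,40],[0,0,0,0,0,0.3,40],[0,0,0,0,0,1,40],[0,0,0,0,0,1,40],[0,0,0,0,0,1,40]],
  ],
)

```text
time: 33.95
tool_pos: [0.6182, -0.0468, 0.3475]
tool_rot: [-0.707, 0.707, 0.024, -0.023]
contact_force: [0.3, -0.6, 0.2]
gripper_width: 0.471
```

>>> carry_out(
  rows=[
    [[0,0,0,-0.2,-0.3,1,60],[0,0,0,-0.2,-0.3,1,60],[0,0,0,-0.2,-0.3,0.5,60],[0,0,0,0,0,0,60],[0,0,0,0,0,0,60]],
  ],
)

```text
time: 34.45
tool_pos: [0.5944, -0.0827, 0.4453]
tool_rot: [0.707, -0.707, -0.024, 0.023]
contact_force: [0.7, 0.3, -0.3]
gripper_width: 0.704
```

Run:
```python
from h import *
a,_=shot("wrist","w27")
s=state();print(s["tool_pos"],w2s(s["tool_pos"]),s["time"],s["contact_force"],s["gripper_width"])
a,_=shot("side","d27");shot("scene","s27")
cv2.imwrite("pics/d27c.png",cv2.resize(a[130:290,280:400],None,fx=3.7,fy=3.7,interpolation=cv2.INTER_CUBIC))
```

```text
[ 0.59428782 -0.0824123   0.44354337] [-0.02626314 -0.05548748  0.44354337] 34.5 [-0.08295879  0.25451767 -0.024711  ] 0.7027105618924115
```

View pics/w27.png

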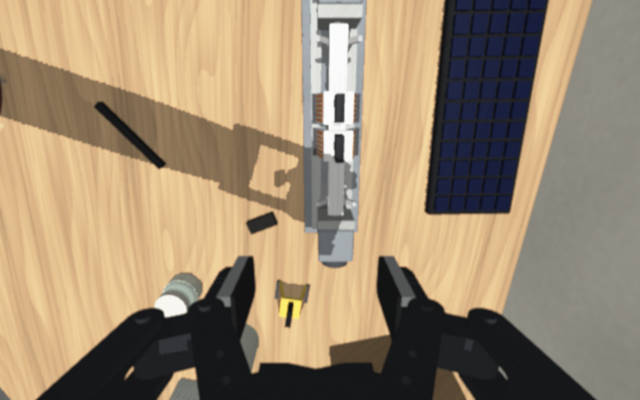

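View pics/d27c.png

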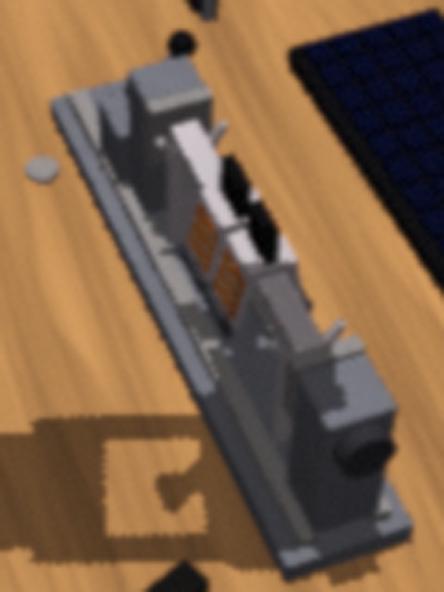

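View pics/s27.png

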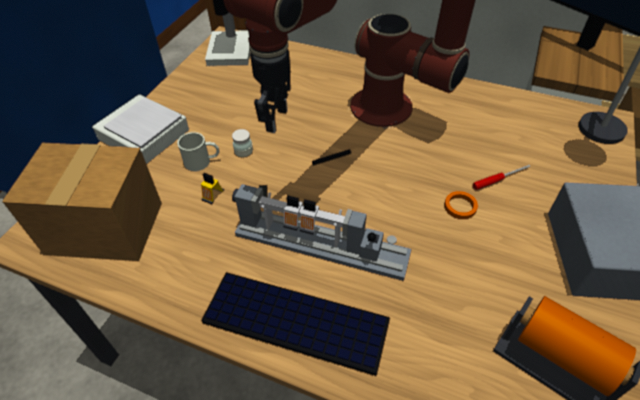

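View pics/d27.png

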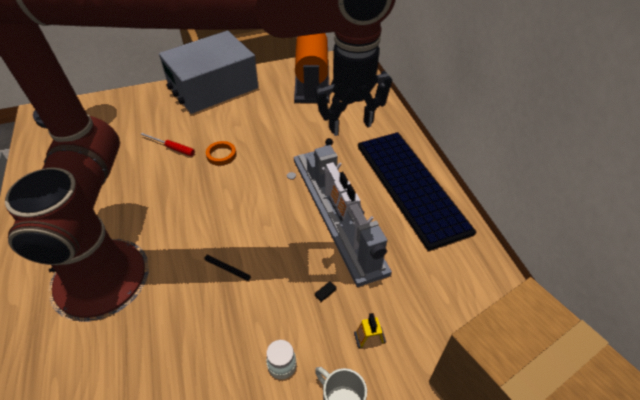

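>>> carry_out(
  rows=[
    [[0,0,0,-0.5,-0.8,0,60],[0,0,0,-0.5,-0.8,0,60],[0,0,0,-0.5,-0.8,0,60],[0,0,0,-0.5,-0.8,0,60],[0,0,0,-0.5,-0.8,0,60]],
  ],
)

```text
time: 35.1
tool_pos: [0.4937, -0.2433, 0.4429]
tool_rot: [0.707, -0.706, -0.023, 0.025]
contact_force: [0.4, 0.6, 0.1]
gripper_width: 0.704
```

>>> carry_out(
  rows=[
    [[0,0,0,-0.5,-0.8,0,60],[0,0,0,0,-0.8,0,60],[0,0,0,0,-0.8,0,60],[0,0,0,0,0,0,60]],
  ],
)

```text
time: 35.5
tool_pos: [0.4739, -0.3412, 0.442]
tool_rot: [0.708, -0.706, -0.021, 0.024]
contact_force: [-0.5, 0.0, 0.5]
gripper_width: 0.7
```

Run:
```python
from h import *
a,_=shot("wrist","w28")
s=state();print(s["tool_pos"],s["time"])
```

```text
[ 0.47424123 -0.33970257  0.44239623] 35.55
```

View pics/w28.png

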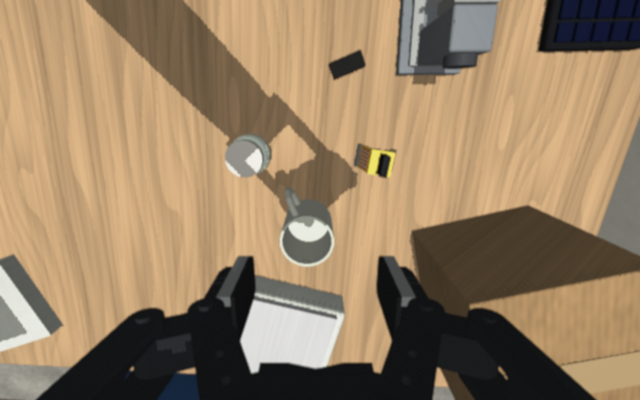

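>>> carry_out(
  rows=[
    [[0,0,0,0,0,0,60],[0,0,0,0,0,0,60],[0,0,0,0,0,0,60],[0,0,0,0,0,0,60],[0,0,0,0,0,0,60]],
  ],
)

```text
time: 36.05
tool_pos: [0.4746, -0.3383, 0.4453]
tool_rot: [-0.707, 0.707, 0.024, -0.024]
contact_force: [0.1, -0.2, -0.0]
gripper_width: 0.7
```

Run:
```python
from h import *
a,_=shot("scene","s29");b,_=shot("side","d29")
A=cv2.resize(a[170:290,220:420],None,fx=4,fy=4,interpolation=cv2.INTER_CUBIC);cv2.imwrite("pics/s29c.png",A)
d=np.abs(b.astype(int)-cv2.imread("pics/d27.png").astype(int)).max(2)[130:290,280:400]; print((d>40).sum())
S,D=camof("s29"),camof("d29")
for y in(.022,-.022): print(proj(S,s2w((0,y,.167))).round(1),proj(D,s2w((0,y,.167))).round(1))
for q in (.058,.060,.062): print(q,proj(S,s2w((.029,.247-q,.129))).round(1))
```

```text
10162
[309.2 201.5] [342.6 175.3]
[292.  197.3] [350.1 188. ]
0.058 [372.8 237.3]
0.06 [371.9 237.1]
0.062 [371.1 236.9]
```

View pics/s29c.png

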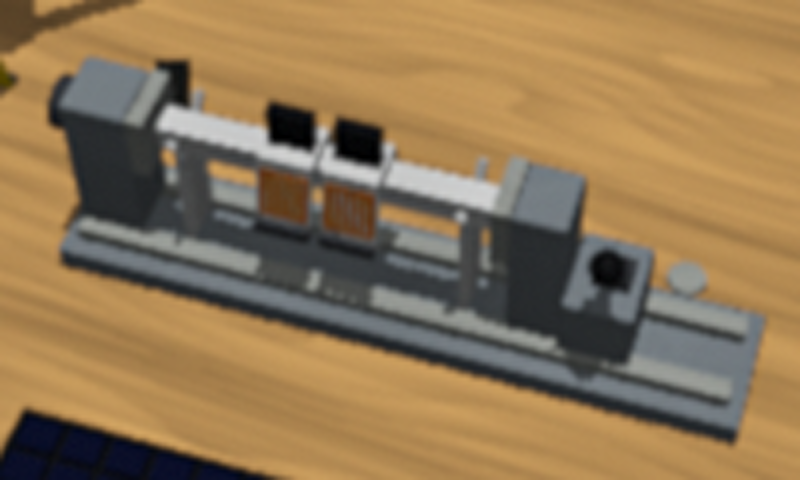

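```bash
python3 -c "
from h import *
print(job_done())"
```

```text
the job is handed in; nothing more can be done
None
```

The curing stand is set up and the job is handed in, at about 36 s on the robot's clock; no verdict came back.

**What was done, in order:**
1. Laid the mandrel in the two rests.
2. Slid the tailstock up until the force rose to about 25 N, so the mandrel is held between both centres.
3. Pushed the lock lever over to its far stop, where it resisted with about 15 N.
4. Hung the two saddle carriers found on the bench, tabs up, about 44 mm apart between centres.

**Last checks:**
- **Tailstock and lever:** the lever ball appears in the scene image at pixel (372, 237), where a tailstock reading of 0.060 and a lever at 1.2 would put it. An earlier wrist picture put the tailstock at about 0.060–0.0615, just past the allowed 0.061 at its upper end.
- **Carriers:** both hang upright in the last pictures.
- **Robot:** it stood clear and touched nothing.
- **Bystanders:** they look undisturbed, and the yellow look-alike was not touched.

**Did not agree or not checked:**
- **First position fix:** the first two-camera position of the second carrier was 6–8 mm off from the wrist views. I used the wrist views.
- **Stillness test:** comparing two side-view pictures of the hung carriers was useless, because the arm and its shadow had moved between them.
- **Area not searched:** I did not look behind the grey box and orange roll at the far left. No further carriers showed in any view.

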